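Pack away the taper arbors and pin the chest

ROBOT

A 6-joint arm with a two-finger parallel gripper is mounted at the origin on the work surface. World frame = base frame: x ahead of the robot, y to its left, z up, the work surface at z = 0. Lengths are in m, angles in degrees, forces in N, time in s.
With the tool pointing down it reaches from about 0.35 to 0.725 m from the base axis. Payload 4.3 kg.
Tool frame: the origin (TCP) lies at the very end of the fingers, on their centre line; the grasp point (between the pads) lies manip.grasp_offset behind it (manip.grasp_offset is the distance from the TCP to the grasp point, in m); z points along the fingers, y is the line along which they close (so a half turn about z gives the same grasp; the last joint's range is limited). The gripper opens to 85 mm and grips with 20 to 120 N. Pads are 22 mm wide; open, the fingers measure 114 mm over their backs; the gripper's body (76 mm by 85 mm) begins 54 mm behind the grasp point. The pads swing forward as they close: fully open they stand 13 mm farther back than shut.
Start: joints at [-71.923, 21.618, 4.641, 73.018, 0, 83.68], TCP at [0.238, -0.524, 0.193] pointing down, gripper open.
Joint ranges: [-156.06, 156.06], [-48.1, 94.91], [-58.44, 69.94], [-101.28, 121.22], [-78.64, 73.56], [-180, 180]. Speed limits (degrees/s): [147.25, 147.25, 180, 180, 180, 180].

INTERFACE

Orientations are given as [roll, pitch, yaw] about the fixed x, y, z axes, in that order (R = Rz(yaw) Ry(pitch) Rx(roll)).
In Python, from rig import manip gives the robot as it stands.
- The arm moves only by the tool arm_command, never from a script. Its argument "rows" is one flat list of numbers, 4 for each row, row after row: the shift along the tool's x, y, z in units of 30 cm (1.0 is 30 cm), then the turn about the tool's z in units of pi rad (1.0 is pi rad). A call has 1 to 20 rows; each row is the pose to reach, as a shift and turn from the pose commanded when the call began, along the tool's axes at that moment, turning the shorter way round; what a row does not reach only later rows make up. A row lasts 1/12 s, in which the tool goes at most 41.7 mm and 7.16 degrees, less where a joint would pass 70% of its speed; a pose out of reach is approached as far as the arm can. A call with a number of a shift or a turn outside -1 to 1 is refused whole. A call with a gripper value outside its range is refused whole. "fingers" is the gripper's target within -1 to 1 (shut at 1, half-way at 0, fully open at -1), set as the call begins (left out, the last holds). The fingers move at their own pace and stop on an object; "grip_force" is the grip in N (left out, the last holds). Time passes only in rows, so rows that repeat a pose let the fingers close. It gives the time, the measured TCP pose, the force, the opening and the grip force at its end, in the units of the state.
- manip.state(): the state, without advancing time (a new reading comes with each control period).
- manip.grab_frame(name): name is "scene" or "top"; returns the picture (384x512x3 uint8, red, green, blue); there is no depth.
- manip.calibration(name): a dict with "intrinsics" (3x3 intrinsics, pixels), "extrinsics" (4x4, takes a point from camera to world coordinates). Camera axes: x right, y down, z forward; pixel columns grow to the right and rows downward; lengths in m; the calibration is good to about 2 mm. A picture is of the moment at which its call begins. calibration takes no time and is no camera call.
- manip.sign_off(): hands the job in; it is judged then, once.
The state is a dict: "t": time; "joint_pos": joint angles; "joint_velocities": joint speeds; "joint_torque": joint torques, N m; "ee_pos": TCP position; "ee_rot": TCP orientation; "force": force on the tool from outside, world axes, zero at the start; "moment": the same for the moment, N m; "width": opening from 0.0 (shut) to 1.0 (fully open); "gripper_force": force on a finger pad.
Only numpy, scipy, OpenCV 4.12 (cv2) and the standard library are available. Lean on these libraries where they do the work, as an engineer would, in place of code of your own. Each camera call takes 0.05 s, during which the arm holds its last target. There are 200 camera calls.

TASK

Pack up the wax-carving arbors: twist each one anticlockwise to break its taper free of the grey seating block, pull it straight out and hang it upright in the chest, cone between the two rails and flange resting on them. When all of them are in, shut the lid, swing the brass hasp down over the staple and drop the orange pin fully down through the staple's loop. Leave the two wax pieces and the knife where they lie.

Things in the scene. Friction and masses are not known exactly. Their poses are not given: they have to be found in the camera images.
- arbor1_grip (a point): Taper arbor, red grip bar. The point is the centre of the grip bar, on the arbor's axis; z up along the axis, x along the bar (bar 40 long in x, 16 thick in y, 32 high), ears in line with the bar (66 across, 16 wide, reaching to 30-36 below the point). Round flange 48 across whose underside lies 38 below the point; below it a steel cone 42 long, 26 across at the top and 16 at the tip (tip 80 below the point). 220 g. Absent in some starts. It starts in seat1.
- arbor2_grip (a point): Taper arbor, blue grip bar. The point is the centre of the grip bar, on the arbor's axis; z up along the axis, x along the bar (bar 40 long in x, 16 thick in y, 32 high), ears in line with the bar (66 across, 16 wide, reaching to 30-36 below the point). Round flange 48 across whose underside lies 38 below the point; below it a steel cone 42 long, 26 across at the top and 16 at the tip (tip 80 below the point). 220 g. Absent in some starts. It starts in seat2.
- arbor3_grip (a point): Taper arbor, yellow grip bar. The point is the centre of the grip bar, on the arbor's axis; z up along the axis, x along the bar (bar 40 long in x, 16 thick in y, 32 high), ears in line with the bar (66 across, 16 wide, reaching to 30-36 below the point). Round flange 48 across whose underside lies 38 below the point; below it a steel cone 42 long, 26 across at the top and 16 at the tip (tip 80 below the point). 220 g. Absent in some starts. It starts in seat3.
- arbor4_grip (a point): Taper arbor, green grip bar. The point is the centre of the grip bar, on the arbor's axis; z up along the axis, x along the bar (bar 40 long in x, 16 thick in y, 32 high), ears in line with the bar (66 across, 16 wide, reaching to 30-36 below the point). Round flange 48 across whose underside lies 38 below the point; below it a steel cone 42 long, 26 across at the top and 16 at the tip (tip 80 below the point). 220 g. Absent in some starts. It starts in seat4.
- seat1 (a point): Taper seat 1 of the fixed grey seating block (100 x 290, 50 high, four seats 70 apart along the block's y): on the seat's axis at the block's top, where the flange rests; z up. Two fixed claws, at +x and -x of the seat, overhang the ears of a locked arbor: their tops are 15 above the block's top, 26 to 43 from the axis, 14 wide.
- collar1 (a joint): Stiff brass collar of seat 1 that turns with the arbor's ears (slack 0.06 rad), rad: 0 locked, ears along the seat's x under the claws; grows anticlockwise seen from above to a stop at 1.15. Needs 0.35 N m to turn and stays where it is left. The claws hold the arbor against a straight pull below about 0.65; from 0.8 on it lifts straight out.
- seat2 (a point): Taper seat 2 of the fixed grey seating block (100 x 290, 50 high, four seats 70 apart along the block's y): on the seat's axis at the block's top, where the flange rests; z up. Two fixed claws, at +x and -x of the seat, overhang the ears of a locked arbor: their tops are 15 above the block's top, 26 to 43 from the axis, 14 wide.
- collar2 (a joint): Stiff brass collar of seat 2 that turns with the arbor's ears (slack 0.06 rad), rad: 0 locked, ears along the seat's x under the claws; grows anticlockwise seen from above to a stop at 1.15. Needs 0.35 N m to turn and stays where it is left. The claws hold the arbor against a straight pull below about 0.65; from 0.8 on it lifts straight out.
- seat3 (a point): Taper seat 3 of the fixed grey seating block (100 x 290, 50 high, four seats 70 apart along the block's y): on the seat's axis at the block's top, where the flange rests; z up. Two fixed claws, at +x and -x of the seat, overhang the ears of a locked arbor: their tops are 15 above the block's top, 26 to 43 from the axis, 14 wide.
- collar3 (a joint): Stiff brass collar of seat 3 that turns with the arbor's ears (slack 0.06 rad), rad: 0 locked, ears along the seat's x under the claws; grows anticlockwise seen from above to a stop at 1.15. Needs 0.35 N m to turn and stays where it is left. The claws hold the arbor against a straight pull below about 0.65; from 0.8 on it lifts straight out.
- seat4 (a point): Taper seat 4 of the fixed grey seating block (100 x 290, 50 high, four seats 70 apart along the block's y): on the seat's axis at the block's top, where the flange rests; z up. Two fixed claws, at +x and -x of the seat, overhang the ears of a locked arbor: their tops are 15 above the block's top, 26 to 43 from the axis, 14 wide.
- collar4 (a joint): Stiff brass collar of seat 4 that turns with the arbor's ears (slack 0.06 rad), rad: 0 locked, ears along the seat's x under the claws; grows anticlockwise seen from above to a stop at 1.15. Needs 0.35 N m to turn and stays where it is left. The claws hold the arbor against a straight pull below about 0.65; from 0.8 on it lifts straight out.
- rack (a point): Rack in the fixed green chest: centre between its two aluminium rails, at the height of their tops (55 above the table); x from the robot's side towards the lid hinge, y along the rails, z up. The rails run the chest's inside length (258), 32 apart, each 10 wide; a hung arbor's grip point is 38 above this point. Four fit, 62 apart (at -93, -31, +31, +93), with their ears across the rails.
- lid_hinge (a point): Hinge axis of the chest's lid, at its middle, on the far rim (116 above the table). Turns with the lid: x from the lid's free edge to the hinge, y along the hinge, z out of the lid's outer face. Lid 150 x 270, 8 thick above this axis. Chest 150 (x) x 270 (y) outside, walls 6 thick, 116 high.
- lid (a joint): Lid angle, rad: 0 shut, 1.57 upright, up to 1.9 leaning back. Friction hinge (0.3 N m): it stays where it is left.
- hasp_hinge (a point): Hinge axis of the brass hasp, at its middle, on the lid's free edge (with the lid shut: 120 above the table, 5 out from the chest's front). Turns with the hasp: the plate runs along -z from here, y along the hinge, -x is its outer face. Plate 60 wide, 68 long, 4 thick; solid to 27 from the hinge, then a slot 40 wide to 56 that passes over the staple.
- hasp (a joint): Hasp angle to the lid, rad: 0 folded down (with the lid shut it then lies along the chest's front, over the staple), 1.57 straight out, up to 2.6. Friction hinge (0.06 N m): it stays where it is left.
- staple (a point): Steel staple, a level loop that stands 42 out from the chest's front: centre of the pin's place in it, at the top of the loop (84 above the table), 20 out from the chest's front; axes as the rack's. The loop is 8 thick, its opening 15 wide (y) and, with the hasp folded, reaches from 13 nearer the chest (hasp face) to 14 farther out.
- pin_grip (a point): Retaining pin: centre of its square orange grip (16 x 16, 36 high), z up. Its round shoulder, 22 across and 6 thick, has its underside 24 below the point; the shaft below is 10 across and 44 long with a bevelled tip. 70 g. It starts upright in the pin stand.
- pinstand: Loose wooden pin stand, 60 x 60, 70 high, with a 15 square hole right through; origin at the centre of its underside.
- dollar: Bystander: blue wax sand dollar, 84 across, 12 thick; origin at the centre of its underside.
- blank: Bystander: blue wax blank, about 80 x 60, 24 high, rounded at one end; origin on its underside.
- scraper: Bystander: knife with a red handle, 140 long, 22 thick, lying on the table; origin on the underside at the front end of the handle.

How it is judged:
By the outcome, as a careful person would: the job done as asked, in the order asked, and still so for the second after the job is handed in, with the robot touching nothing.
Of arbor1, arbor2, arbor3, arbor4 only 3 to 4 are there at a start; the rules pass over those that are not, and their reading is None.
At some moment in a run one of pinstand may be knocked a few centimetres aside while the robot is not near it.
It also fails if it takes over 210 s, if anything falls off the work surface, if the arm or the gripper's body presses on something with over 40 N, if the wrist force passes 120 N, or if a joint passes its speed limit or range.

## Working session

There is one attempt and no reset: what is moved stays moved. The work goes in short steps, Python scripts to look and compute and a tool call to move; the robot and the scene stay as the last step left them, time stands still between calls to the robot, and variables do not carry over. Pictures are saved under pics/ and viewed, at most 14 in all, crops included, and the job is handed in when it is done.

Besides the shell and the picture viewer there is one more tool, called after "Call:" by a JSON object that holds its "name" and its "arguments". arm_command: Moves the arm, as the interface text tells. Its arguments: {"type":"object","properties":{"rows":{"type":"array"},"fingers":{"type":"number"},"grip_force":{"type":"number"}},"required":["rows"]}

```bash
mkdir -p pics; ls; python3 - <<'E'
from rig import manip
import cv2,numpy as np
np.set_printoptions(precision=4,suppress=True)
print(manip.state(), manip.grasp_offset)
for n in("scene","top"):
    f=manip.grab_frame(n);cv2.imwrite(f"pics/{n}0.png",cv2.resize(f[:,:,::-1],(800,600),interpolation=cv2.INTER_CUBIC))
    cv2.imwrite(f"pics/raw_{n}0.png",f[:,:,::-1])
    c=manip.calibration(n);print(n,c["intrinsics"],c["extrinsics"])
E
```

```text
pics
{'t': 0.0, 'joint_pos': array([-71.9236,  21.6615,   4.5605,  73.0196,   0.0006,  83.68  ]), 'joint_velocities': array([-0.0462, -0.0513, -0.0234,  0.0404,  0.0484, -0.0089]), 'joint_torque': array([ -0.0014, -46.3603,  26.9874,   0.0207,  -0.0001,  -0.    ]), 'ee_pos': array([ 0.2373, -0.5229,  0.1921]), 'ee_rot': array([-179.8802,   -0.0139,   24.3964]), 'force': array([-0.1389, -0.5855, -0.8694]), 'moment': array([ 0.0459,  0.0273, -0.0612]), 'gripper_force': 0.0, 'width': 0.9997648408997061} 0.0187
scene [[492.9978   0.     255.0129]
 [  0.     492.9978 189.7367]
 [  0.       0.       1.    ]] [[ 0.6575  0.4536 -0.6017  1.2319]
 [ 0.7534 -0.3856  0.5326 -0.5096]
 [ 0.0096 -0.8035 -0.5952  0.7709]
 [ 0.      0.      0.      1.    ]]
top [[352.0781   0.     256.8658]
 [  0.     352.0781 193.1416]
 [  0.       0.       1.    ]] [[ 0.0175 -0.9943  0.1051  0.4565]
 [-0.9998 -0.0166  0.0087  0.1016]
 [-0.0069 -0.1053 -0.9944  0.9368]
 [ 0.      0.      0.      1.    ]]
```

View pics/scene0.png

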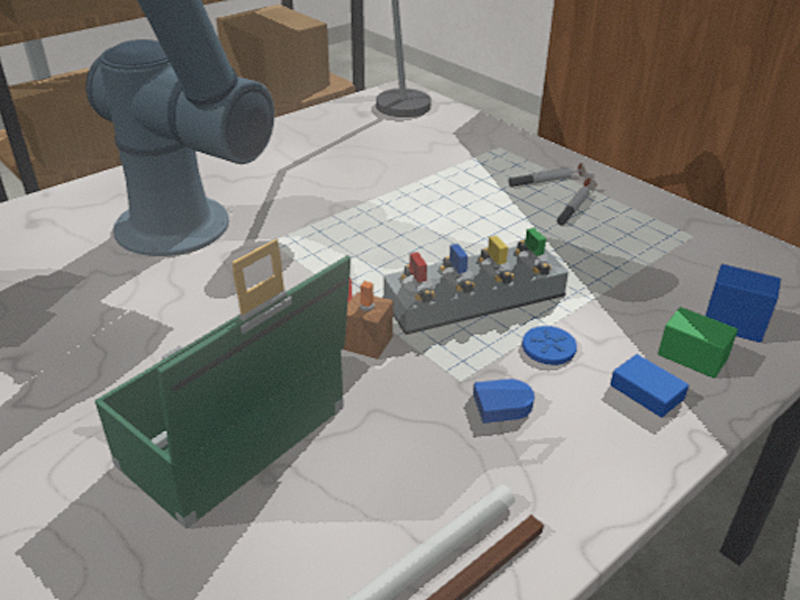

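View pics/top0.png

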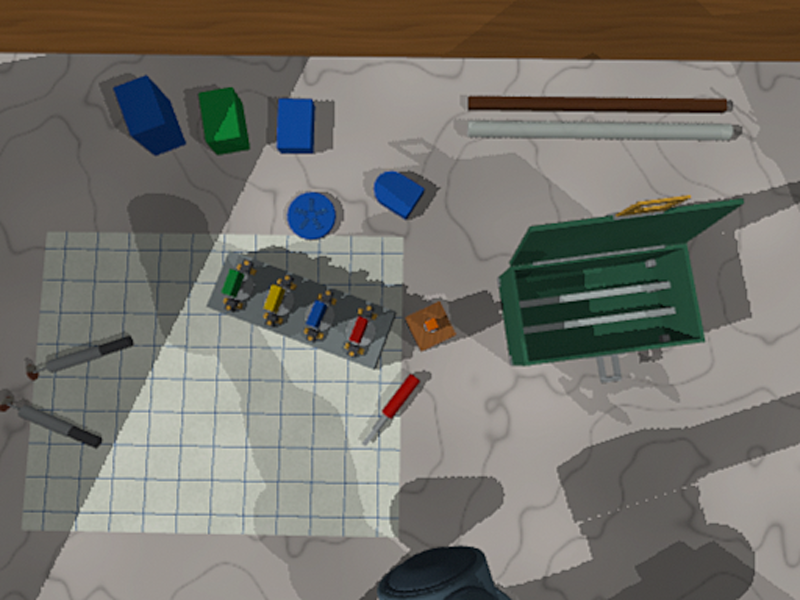

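Scene picture: all four arbors are in the block (red 418,267 … green 535,241), with the pin in its stand at (367,293). Top picture: block at about (305,310), pin (432,323), chest (605,305) with its lid standing open and the hasp beyond the lid edge.

```bash
cat > h.py <<'E'
import cv2,numpy as np
from rig import manip
np.set_printoptions(precision=4,suppress=True)
def grab(n): return manip.grab_frame(n)[:,:,::-1].copy()
def ray(n,uv):
    c=manip.calibration(n);K=c["intrinsics"];T=c["extrinsics"]
    d=T[:3,:3]@np.linalg.solve(K,np.array([uv[0],uv[1],1.]));return T[:3,3],d/np.linalg.norm(d)
def onz(n,uv,z):
    o,d=ray(n,uv);return o+d*(z-o[2])/d[2]
def tri(a,b):
    A=np.zeros((3,3));v=np.zeros(3);R=[ray("top",a),ray("scene",b)]
    for o,d in R:
        P=np.eye(3)-np.outer(d,d);A+=P;v+=P@o
    x=np.linalg.solve(A,v);return x,[np.linalg.norm((np.eye(3)-np.outer(d,d))@(x-o)) for o,d in R]
def proj(n,p):
    c=manip.calibration(n);T=np.linalg.inv(c["extrinsics"]);q=c["intrinsics"]@(T[:3,:3]@np.asarray(p)+T[:3,3]);return q[:2]/q[2]
HUE={"red":((0,4),(172,180)),"blue":((105,125),),"yellow":((22,33),),"green":((48,72),),"orange":((7,14),)}
def blobs(im,col,roi,amin=12,s=150,v=60):
    x0,y0,x1,y1=roi;h=cv2.cvtColor(im,cv2.COLOR_BGR2HSV);m=np.zeros(h.shape[:2],np.uint8)
    for a,b in HUE[col]: m|=cv2.inRange(h,(a,s,v),(b,255,255))
    k=np.zeros_like(m);k[y0:y1,x0:x1]=m[y0:y1,x0:x1]
    out=[]
    for c in cv2.findContours(k,cv2.RETR_EXTERNAL,cv2.CHAIN_APPROX_NONE)[0]:
        mm=np.zeros_like(k);cv2.drawContours(mm,[c],-1,255,-1);a=int((mm>0).sum())
        if a>=amin:
            ys,xs=np.nonzero(mm);out.append((a,np.array([xs.mean(),ys.mean()]),cv2.minAreaRect(c)))
    return sorted(out,key=lambda o:-o[0])
E
python3 - <<'E'
from h import *
t=cv2.imread("pics/raw_top0.png");s=cv2.imread("pics/raw_scene0.png")
for c in("red","blue","yellow","green","orange"):
    a=blobs(t,c,(135,160,300,225),s=110 if c=="orange" else 150);b=blobs(s,c,(225,140,355,215))
    print(c,[(o[0],o[1],o[2][1],round(o[2][2])) for o in a[:3]],[(o[0],o[1]) for o in b[:3]])
    if a and b: print("   ",*tri(a[0][1],b[0][1]), onz("top",a[0][1],.1))
cv2.imwrite("pics/c1.png",cv2.resize(t[120:250,315:485],None,fx=4.6,fy=4.6,interpolation=cv2.INTER_CUBIC))
cv2.imwrite("pics/c2.png",cv2.resize(t[155:240,130:300],None,fx=4.6,fy=4.6,interpolation=cv2.INTER_CUBIC))
cv2.imwrite("pics/c3.png",cv2.resize(s[140:340,55:260],None,fx=3,fy=3,interpolation=cv2.INTER_CUBIC))
E
```

```text
red [(101, array([229.0693, 210.4356]), (6.127945899963379, 16.155494689941406), 22)] []
blue [(105, array([201.581 , 200.0857]), (6.31364107131958, 16.155494689941406), 22)] [(89, array([346.3034, 211.9551]))]
    [ 0.5844  0.3107 -0.0672] [np.float64(0.0603324883024675), np.float64(0.060332488302467464)] [0.5261 0.2407 0.1   ]
yellow [(112, array([174.2946, 189.8929]), (8.201833724975586, 16.57453727722168), 20)] []
green [(95, array([146.9474, 180.1579]), (5.852057456970215, 15.566473007202148), 21)] []
orange [(601, array([274.8602, 208.2845]), (24.59674835205078, 24.59674835205078), 63)] []
```

View pics/c1.png

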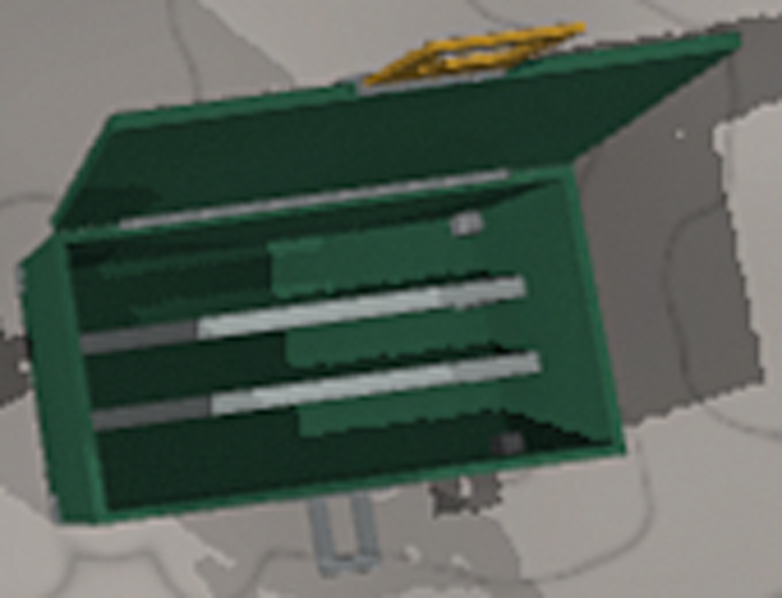

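View pics/c2.png

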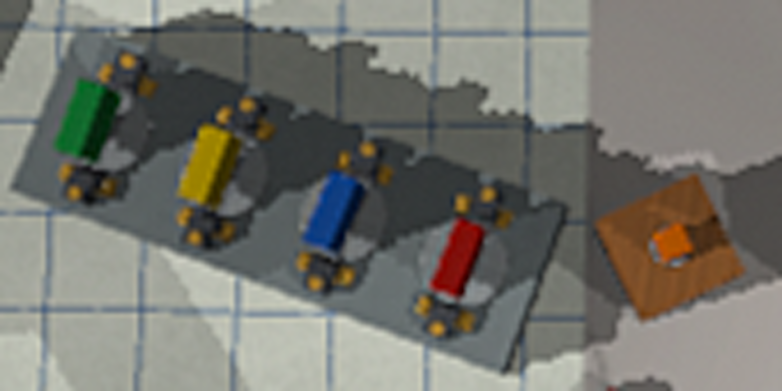

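Crop c1: rail right ends at about (525,287) and (540,362), rim corners at (625,450), (575,165) and (100,522), and staple tip at (350,565), all in ×4.6 crop pixels. Crop c2 shows all four arbors with bars across the block and the pin at (670,243).

```bash
python3 - <<'E'
from h import *
t=cv2.imread("pics/raw_top0.png");s=cv2.imread("pics/raw_scene0.png")
hs=cv2.cvtColor(s,cv2.COLOR_BGR2HSV)
for n,p in dict(red=(267,171),blue=(293,165),yellow=(319,160),green=(342,154),orange=(235,188)).items(): print(n,hs[p[1]-1:p[1]+2,p[0]].tolist())
A=[]
for c in("red","blue","yellow","green"):
    a=blobs(t,c,(135,160,300,225));b=blobs(s,c,(225,140,355,188),s=80,v=40)
    print(c,a[0][2][2],[(o[0],o[1]) for o in b[:3]])
    p=onz("top",a[0][1],.1);A.append(p[:2])
    if b: print("   ",*tri(a[0][1],b[0][1]),p)
A=np.array(A);print(np.diff(A,axis=0),np.linalg.norm(np.diff(A,axis=0),axis=1));d=A[3]-A[0];print("block yaw (y axis dir)",np.degrees(np.arctan2(-d[0],d[1])))
def c1(u,v,z): return onz("top",((u+.5)/4.6+315-.5,(v+.5)/4.6+120-.5),z)
P={k:c1(*v) for k,v in dict(rb=(525,287,.055),rf=(540,362,.055),rbl=(200,328,.055),rfl=(212,403,.055),cfr=(625,450,.116),cbr=(575,165,.116),cfl=(98,522,.116),cbl=(62,238,.116),stL=(328,572,.084),stR=(376,566,.084),st0=(318,510,.084)).items()}
for k,v in P.items(): print(k,v)
e=P["rbl"]-P["rb"];print("yaw rail",np.degrees(np.arctan2(-e[0],e[1])));e=P["cfl"]-P["cfr"];print("yaw front",np.degrees(np.arctan2(-e[0],e[1])),np.linalg.norm(e))
# pin: orange grip high sat
for im,n,roi in((t,"top",(262,190,295,230)),(s,"scene",(225,175,245,200))):
    for ss in(120,170,200): print(n,ss,[(o[0],o[1]) for o in blobs(im,"orange",roi,5,ss,110 if n=="top" else 60)[:2]])
print(hs[186:190,230:240].tolist()[1]);print(cv2.cvtColor(t,cv2.COLOR_BGR2HSV)[207,270:285].tolist())
E
```

```text
red [[3, 103, 114], [4, 85, 105], [3, 103, 99]]
blue [[112, 114, 112], [113, 94, 87], [109, 88, 96]]
yellow [[23, 141, 125], [24, 122, 111], [24, 121, 112]]
green [[68, 126, 69], [64, 110, 74], [62, 105, 75]]
orange [[10, 132, 131], [12, 124, 127], [10, 122, 132]]
red 21.801410675048828 [(126, array([267.6825, 170.6905]))]
    [0.5033 0.1756 0.0889] [np.float64(0.0003762862374893568), np.float64(0.0003762862374893462)] [0.5025 0.1744 0.1   ]
blue 21.801406860351562 [(155, array([293.0968, 164.9806]))]
    [0.5265 0.2419 0.0892] [np.float64(0.0007760417597796252), np.float64(0.0007760417597795975)] [0.5261 0.2407 0.1   ]
yellow 19.98310661315918 [(167, array([317.9461, 159.7246]))]
    [0.5498 0.3086 0.0885] [np.float64(0.001516888589055325), np.float64(0.001516888589055396)] [0.5495 0.307  0.1   ]
green 20.556045532226562 [(162, array([342.1481, 154.4012]))]
    [0.5724 0.3763 0.0879] [np.float64(0.001854830461584571), np.float64(0.0018548304615844536)] [0.5719 0.3738 0.1   ]
[[0.0236 0.0663]
 [0.0234 0.0663]
 [0.0225 0.0669]] [0.0704 0.0703 0.0705]
block yaw (y axis dir) -19.1973661
[... 369 characters left out ...]
ront 8.721713203102732 0.2684931335226597
top 120 [(372, array([274.7688, 211.3414])), (5, array([279., 196.]))]
top 170 [(300, array([274.2033, 212.6367])), (19, array([273.3684, 200.    ]))]
top 200 [(45, array([276.0889, 207.1778]))]
scene 120 [(107, array([234.1495, 187.9346]))]
scene 170 []
scene 200 []
[[10, 86, 154], [10, 139, 141], [10, 129, 136], [10, 122, 128], [10, 115, 129], [10, 132, 131], [10, 122, 132], [9, 127, 130], [11, 71, 141], [108, 18, 182]]
[[14, 182, 108], [9, 69, 115], [9, 167, 160], [13, 255, 179], [14, 255, 175], [14, 255, 172], [14, 255, 171], [14, 255, 171], [14, 255, 174], [13, 219, 142], [13, 177, 88], [13, 163, 75], [13, 173, 78], [14, 179, 74], [13, 169, 74]]
```

View pics/c3.png

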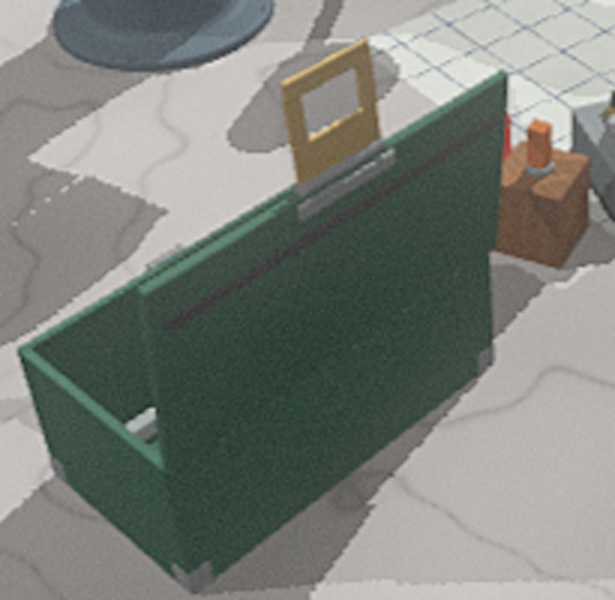

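```bash
cat > go.py <<'E'
# usage: go.py x,y,z,yaw [more...] : shift/turn units from the present pose
import sys;from h import *
from scipy.spatial.transform import Rotation as R
s=manip.state();M=R.from_euler("xyz",s["ee_rot"],degrees=True)
print("t %.1f"%s["t"],s["ee_pos"],s["ee_rot"],"F",s["force"],"w %.3f"%s["width"],"g %.1f"%s["gripper_force"],"j6 %.0f"%s["joint_pos"][5])
for a in sys.argv[1:]:
    x,y,z,w=map(float,a.split(","))
    d=M.inv().apply(np.array([x,y,z])-s["ee_pos"])/.3
    print(a,"->",d.round(4),"turn %.4f"%(-((w-s["ee_rot"][2]+180)%360-180)/180))
E
python3 go.py .5027,.175,.19,160.8
python3 - <<'E'
from h import *
t=cv2.imread("pics/raw_top0.png");s=cv2.imread("pics/raw_scene0.png")
h=cv2.cvtColor(t,cv2.COLOR_BGR2HSV);m=cv2.inRange(h[198:218,268:290],(5,200,130),(16,255,255));ys,xs=np.nonzero(m);a=np.array([xs.mean()+268,ys.mean()+198]);print(a,len(xs),cv2.minAreaRect(np.argwhere(m)[:,::-1]))
b=np.array([234.15,187.9]);print(tri(a,b),onz("top",a,.112))
def c1(u,v,z): return onz("top",((u+.5)/4.6+315-.5,(v+.5)/4.6+120-.5),z)
print("lid top",c1(110,118,.266),c1(740,38,.266),"hasp",c1(360,85,.27),c1(435,42,.33),c1(580,28,.33),c1(510,70,.27))
# scene crop c3: scale 3, origin (55,140): hasp corners
tr=lambda c,d:tri(((c[0]+.5)/4.6+314.5,(c[1]+.5)/4.6+119.5),((d[0]+.5)/3+54.5,(d[1]+.5)/3+139.5))
print("hasp tips",tr((435,42),(368,42)),tr((580,28),(284,82)),"lid top L,R",tr((110,118),(505,72)),tr((740,38),(143,290)))
E
```

```text
t 0.1 [ 0.2373 -0.523   0.1922] [-179.8937   -0.0122   24.3977] F [0.2329 0.2343 0.2903] w 1.003 g 0.0 j6 84
.5027,.175,.19,160.8 -> [ 1.7667 -1.7535  0.0111] turn -0.7578
[275.6905 207.1905] 42 ((7.620689868927002, 9.05172348022461), (6.4993367195129395, 6.31364107131958), 68.19859313964844)
(array([0.5123, 0.0632, 0.0951]), [np.float64(0.00021628399558181873), np.float64(0.000216283995581765)]) [0.5113 0.0642 0.112 ]
lid top [ 0.6235 -0.0493  0.266 ] [ 0.6622 -0.3155  0.266 ] hasp [ 0.6383 -0.1532  0.27  ] [ 0.6392 -0.1593  0.33  ] [ 0.6456 -0.2149  0.33  ] [ 0.6457 -0.2162  0.27  ]
hasp tips (array([ 0.6373, -0.1548,  0.3384]), [np.float64(0.0010902717468570808), np.float64(0.0010902717468570843)]) (array([ 0.6429, -0.2099,  0.339 ]), [np.float64(0.00031561808440177077), np.float64(0.00031561808440178936)]) lid top L,R (array([ 0.623 , -0.0496,  0.2665]), [np.float64(0.0005650515570857181), np.float64(0.0005650515570859383)]) (array([ 0.662 , -0.3138,  0.2676]), [np.float64(0.0007312521539763001), np.float64(0.0007312521539763084)])
```

Call:
{"name": "arm_command", "arguments": {"rows": [0.22,-0.22,0,-0.1,0.44,-0.44,0,-0.2,0.66,-0.66,0,-0.3,0.88,-0.88,0,-0.38,0.88,-0.88,0,-0.38,0.88,-0.88,0,-0.38,0.88,-0.88,0,-0.38,0.88,-0.88,0,-0.38,0.88,-0.88,0,-0.38,0.88,-0.88,0,-0.38,0.88,-0.88,0,-0.38,0.88,-0.88,0,-0.38,0.88,-0.88,0,-0.38,0.88,-0.88,0,-0.38], "fingers": -0.2, "grip_force": 80}}

```text
t: 1.27
ee_pos: [0.3686, -0.1753, 0.193]
ee_rot: [-180.0, 0.0, 92.6]
force: [0.4, -0.3, 0.9]
width: 0.601
gripper_force: 0.0
```

```bash
python3 go.py .5027,.175,.19,160.8
```

```text
t 1.3 [ 0.3686 -0.1753  0.193 ] [-179.9865    0.0075   92.5971] F [ 0.3615 -0.3147  0.9079] w 0.601 g 0.0 j6 53
.5027,.175,.19,160.8 -> [1.1463 0.4996 0.0096] turn -0.3789
```

Call:
{"name": "arm_command", "arguments": {"rows": [0.25,0.11,0,-0.1,0.5,0.22,0,-0.2,0.75,0.33,0,-0.3,1,0.45,0,-0.379,1,0.45,0,-0.379,1,0.45,0,-0.379,1,0.45,0,-0.379,1,0.45,0,-0.379,1,0.45,0,-0.379,1,0.45,0,-0.379,1,0.45,0,-0.379,1,0.45,0,-0.379,1,0.45,0,-0.379]}}

```text
t: 2.35
ee_pos: [0.4893, 0.1309, 0.193]
ee_rot: [-180.0, -0.0, 160.8]
force: [0.1, -0.1, 0.3]
width: 0.601
gripper_force: 0.0
```

```bash
python3 go.py .5027,.175,.12,160.8 .5027,.175,.071,160.8
```

```text
t 2.4 [0.4893 0.1309 0.193 ] [-179.9865   -0.0107  160.7896] F [ 0.0908 -0.0532  0.2672] w 0.601 g 0.0 j6 27
.5027,.175,.12,160.8 -> [0.0061 0.1535 0.2432] turn -0.0001
.5027,.175,.071,160.8 -> [0.006  0.1536 0.4065] turn -0.0001
```

Call:
{"name": "arm_command", "arguments": {"rows": [0.006,0.1,0,0,0.006,0.153,0,0,0.006,0.153,0.08,0,0.006,0.153,0.16,0,0.006,0.153,0.22,0,0.006,0.153,0.26,0,0.006,0.153,0.3,0,0.006,0.153,0.34,0,0.006,0.153,0.37,0,0.006,0.153,0.395,0,0.006,0.153,0.405,0,0.006,0.153,0.405,0]}}

```text
t: 3.35
ee_pos: [0.5019, 0.1756, 0.071]
ee_rot: [-180.0, -0.1, 161.0]
force: [0.4, -1.4, 0.4]
width: 0.597
gripper_force: 0.0
```

```bash
python3 - <<'E'
from h import *
s=grab("scene");t=grab("top")
a=cv2.resize(s[110:220,200:360],None,fx=4.9,fy=4.9,interpolation=cv2.INTER_CUBIC);a=cv2.resize(a,(480,330));b=cv2.resize(t[140:250,130:290],(480,330),interpolation=cv2.INTER_CUBIC)
cv2.imwrite("pics/g1.png",np.vstack([a,b])[:600])
E
python3 go.py .5027,.175,.071,160.8
```

```text
t 3.5 [0.5027 0.1759 0.072 ] [179.984    0.0363 160.9869] F [ 1.333   0.1836 -0.2856] w 0.599 g 0.0 j6 31
.5027,.175,.071,160.8 -> [-0.0009 -0.003   0.0034] turn 0.0010
```

View pics/g1.png

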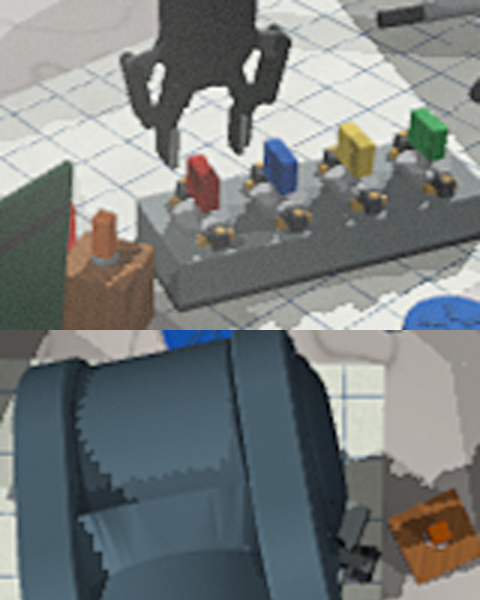

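The gripper seems to stand higher or farther back than the red bar (tips at crop (172,165) and (238,152), bar at (203,182)). I'll check by projection.

```bash
python3 - <<'E'
from h import *
s=manip.state();p=s["ee_pos"];y=np.radians(s["ee_rot"][2]);ty=np.array([np.sin(y),-np.cos(y),0])
for k in(-.032,0,.032): print(k,proj("scene",p+ty*k),proj("scene",p+ty*k+[0,0,.008]))
print(proj("scene",[.5027,.175,.088]),proj("top",p),s["joint_pos"])
for uv in((257.3,165),(279.3,160.7)): print([onz("scene",uv,z) for z in(.072,.08,.1,.11)])
E
```

```text
-0.032 [255.2983 178.9176] [255.3308 176.2455]
0 [267.2784 176.2016] [267.3576 173.5404]
0.032 [279.0667 173.529 ] [279.1911 170.8789]
[267.1508 171.0031] [229.4206 210.9704] [ 12.4654  20.6249 -15.3759  53.9599  -0.0053  31.4785]
[array([0.4492, 0.1901, 0.072 ]), array([0.4582, 0.1821, 0.08  ]), array([0.4806, 0.1621, 0.1   ]), array([0.4918, 0.1521, 0.11  ])]
[array([0.471 , 0.2468, 0.072 ]), array([0.4797, 0.2382, 0.08  ]), array([0.5015, 0.2165, 0.1   ]), array([0.5124, 0.2057, 0.11  ])]
```

```bash
python3 - <<'E'
from h import *
s=grab("scene");r=cv2.imread("pics/raw_scene0.png")
d=(np.abs(s.astype(int)-r).sum(2)>60).astype(np.uint8)*255
a=cv2.resize(s[110:220,220:330],(440,440),interpolation=cv2.INTER_CUBIC);b=cv2.cvtColor(cv2.resize(d[110:220,220:330],(440,440)),cv2.COLOR_GRAY2BGR)
cv2.imwrite("pics/g2.png",np.hstack([a,b])[:, :800])
print(manip.state()["t"],manip.state()["ee_pos"])
E
```

```text
3.5 [0.5029 0.176  0.0723]
```

View pics/g2.png

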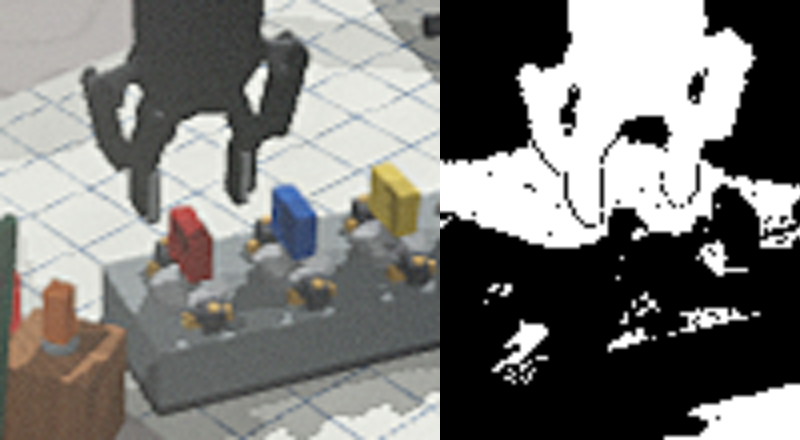

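Call:
{"name": "arm_command", "arguments": {"rows": [0,0,0,0,0,0,0,0,0,0,0,0,0,0,0,0,0,0,0,0,0,0,0,0,0,0,0,0,0,0,0,0,0,0,0,0,0,0,0,0], "fingers": 1, "grip_force": 20}}

```text
t: 4.33
ee_pos: [0.5023, 0.176, 0.0716]
ee_rot: [-180.0, 0.0, 161.0]
force: [0.6, -0.8, 0.6]
width: -0.0
gripper_force: 0.0
```

```bash
python3 go.py; python3 - <<'E'
from h import *
s=grab("scene");cv2.imwrite("pics/g3.png",cv2.resize(s[90:220,200:360],None,fx=4,fy=4,interpolation=cv2.INTER_CUBIC))
E
```

```text
t 4.3 [0.5023 0.176  0.0716] [-179.9944    0.0029  161.0157] F [ 0.6374 -0.8233  0.5762] w -0.000 g 0.0 j6 31
```

View pics/g3.png

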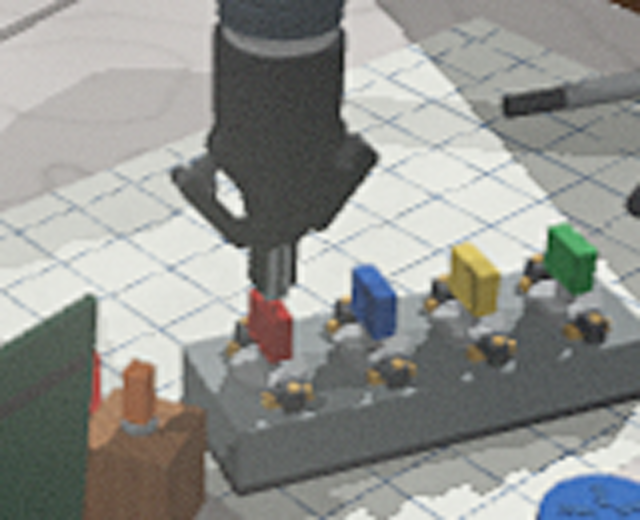

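The tips shut above or just behind the red bar (tip at crop (270,297)), touching nothing, so the reported z or xy doesn't match the scene. A gentle downward probe will tell which.

Call:
{"name": "arm_command", "arguments": {"rows": [0,0,0.003,0,0,0,0.006,0,0,0,0.009,0,0,0,0.012,0,0,0,0.015,0,0,0,0.018,0,0,0,0.02,0,0,0,0.02,0]}}

```text
t: 5.05
ee_pos: [0.5023, 0.176, 0.0658]
ee_rot: [-180.0, 0.0, 161.0]
force: [-1.0, -1.0, 3.3]
width: -0.001
gripper_force: 1.6
```

```bash
python3 go.py; python3 - <<'E'
from h import *
r=cv2.imread("pics/raw_scene0.png");s=grab("scene")
print(proj("scene",[.5023,.176,.108]))
for z in(.066,.08,.1,.105,.11): print(z,onz("scene",(267.5,164.3),z))
b=blobs(s,"red",(225,140,290,188),s=80,v=40);print(b[:2])
t=grab("top");cv2.imwrite("pics/top4.png",t)
E
```

```text
t 5.0 [0.5023 0.176  0.0658] [-179.9977    0.0087  161.016 ] F [-0.9793 -1.012   3.3448] w -0.001 g 1.6 j6 31
[267.5441 163.9868]
0.066 [0.4571 0.2184 0.066 ]
0.08 [0.4725 0.2039 0.08  ]
0.1 [0.4945 0.1833 0.1   ]
0.105 [0.5    0.1781 0.105 ]
0.11 [0.5054 0.1729 0.11  ]
[(127, array([267.3701, 172.4016]), ((267.0, 172.0), (10.0, 16.0), 0.0))]
```

Call:
{"name": "arm_command", "arguments": {"rows": [0,0,0.004,0,0,0,0.008,0,0,0,0.012,0,0,0,0.012,0]}}

```text
t: 5.48
ee_pos: [0.5028, 0.1761, 0.0658]
ee_rot: [179.9, 0.1, 161.0]
force: [-10.3, -2.1, 27.2]
width: 0.0
gripper_force: 14.1
```

```bash
python3 go.py; python3 - <<'E'
from h import *
# check table plane of calibrations: triangulate dollar & pinstand-ish common points
t=cv2.imread("pics/raw_top0.png");s=cv2.imread("pics/raw_scene0.png")
a=blobs(t,"blue",(180,120,216,155),s=120);b=blobs(s,"blue",(330,205,372,236),s=100)
print(a[0][:2],b[0][:2],tri(a[0][1],b[0][1]))
E
```

```text
t 5.5 [0.5028 0.1761 0.0658] [179.9333   0.1381 161.0265] F [-10.3432  -2.0939  27.2072] w 0.000 g 14.1 j6 31
(730, array([198.911 , 137.6521])) (666, array([351.1486, 220.6171])) (array([0.7032, 0.2692, 0.0061]), [np.float64(9.952275511064281e-05), np.float64(9.952275511064873e-05)])
```

The touch is firm at reported z 0.066 on the bar's top (true 0.104), so fingertips sit about 38 mm above the reported TCP. From here on I'll apply that offset.

Call:
{"name": "arm_command", "arguments": {"rows": [0,0,-0.03,0,0,0,-0.06,0,0,0,-0.07,0,0,0,-0.07,0,0,0,-0.07,0,0,0,-0.07,0,0,0,-0.07,0,0,0,-0.07,0], "fingers": -0.2, "grip_force": 80}}

```text
t: 6.15
ee_pos: [0.5019, 0.1759, 0.0824]
ee_rot: [-180.0, -0.1, 161.0]
force: [0.1, 0.9, -0.1]
width: 0.603
gripper_force: 0.0
```

```bash
python3 go.py .5027,.175,.033,160.8
```

```text
t 6.2 [0.5019 0.1759 0.0824] [-179.9616   -0.0537  161.0156] F [ 0.1493  0.8576 -0.1148] w 0.603 g 0.0 j6 31
.5027,.175,.033,160.8 -> [-0.0037 -0.0018  0.1645] turn 0.0012
```

Call:
{"name": "arm_command", "arguments": {"rows": [-0.003,-0.002,0.02,0.001,-0.003,-0.002,0.045,0.001,-0.003,-0.002,0.07,0.001,-0.003,-0.002,0.095,0.001,-0.003,-0.002,0.12,0.001,-0.003,-0.002,0.14,0.001,-0.003,-0.002,0.155,0.001,-0.003,-0.002,0.163,0.001,-0.003,-0.002,0.163,0.001]}}

```text
t: 6.9
ee_pos: [0.5025, 0.175, 0.0334]
ee_rot: [-180.0, -0.1, 160.8]
force: [-0.2, -0.6, -0.1]
width: 0.601
gripper_force: 0.0
```

Call:
{"name": "arm_command", "arguments": {"rows": [0,0,0,0,0,0,0,0,0,0,0,0,0,0,0,0,0,0,0,0,0,0,0,0,0,0,0,0,0,0,0,0], "fingers": 1}}

```text
t: 7.57
ee_pos: [0.5037, 0.1753, 0.0347]
ee_rot: [180.0, 0.1, 160.8]
force: [0.4, -0.6, 5.4]
width: 0.176
gripper_force: 78.7
```

```bash
python3 go.py; python3 - <<'E'
from h import *
print(manip.state()["moment"])
s=grab("scene");cv2.imwrite("pics/g4.png",cv2.resize(s[90:220,200:360],None,fx=4,fy=4,interpolation=cv2.INTER_CUBIC))
E
```

```text
t 7.6 [0.5037 0.1753 0.0347] [179.9635   0.0691 160.8366] F [ 0.4256 -0.5945  5.386 ] w 0.176 g 78.7 j6 32
[-0.017   0.008   0.0096]
```

View pics/g4.png

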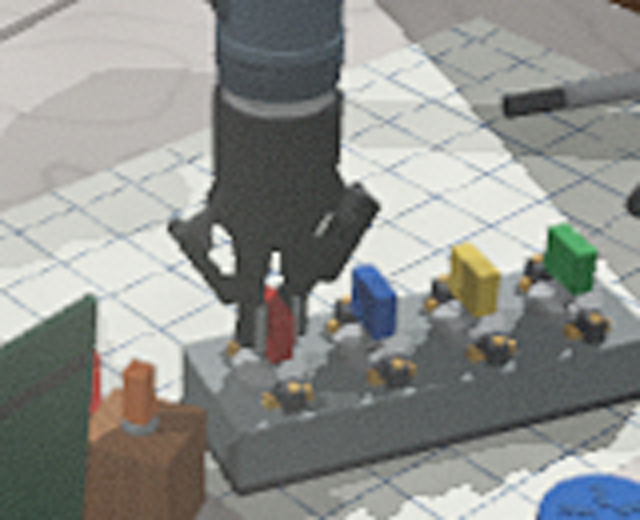

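Gripper is on the red bar with pads flat (crop (278,325)). Twisting anticlockwise next.

Call:
{"name": "arm_command", "arguments": {"rows": [0,0,0,-0.025,0,0,0,-0.05,0,0,0,-0.075,0,0,0,-0.1,0,0,0,-0.125,0,0,0,-0.15,0,0,0,-0.175,0,0,0,-0.2,0,0,0,-0.225,0,0,0,-0.25,0,0,0,-0.275,0,0,0,-0.3,0,0,0,-0.32,0,0,0,-0.335,0,0,0,-0.34,0,0,0,-0.34]}}

```text
t: 8.95
ee_pos: [0.5034, 0.1758, 0.0346]
ee_rot: [180.0, 0.1, -138.0]
force: [-1.3, 1.1, 5.0]
width: 0.173
gripper_force: 78.9
```

Call:
{"name": "arm_command", "arguments": {"rows": [0,0,-0.005,0,0,0,-0.01,0,0,0,-0.02,0,0,0,-0.03,0,0,0,-0.04,0]}}

```text
t: 9.37
ee_pos: [0.5021, 0.1748, 0.0459]
ee_rot: [180.0, -0.1, -137.9]
force: [0.3, 0.3, -1.8]
width: 0.177
gripper_force: 78.3
```

```bash
python3 go.py; python3 -c "
from rig import manip;print(manip.state()['moment'])"
```

```text
t 9.4 [0.5021 0.1748 0.0459] [ 179.9672   -0.0955 -137.9477] F [ 0.2947  0.2748 -1.8395] w 0.177 g 78.3 j6 -30
[-0.02001183  0.01753375 -0.01205003]
```

Call:
{"name": "arm_command", "arguments": {"rows": [0,0,-0.04,0,0,0,-0.1,0,0,0,-0.18,0,0,0,-0.27,0,0,0,-0.36,0,0,0,-0.43,0,0,0,-0.48,0,0,0,-0.48,0]}}

```text
t: 10.03
ee_pos: [0.5051, 0.1756, 0.194]
ee_rot: [-179.8, 0.3, -137.9]
force: [0.8, -0.6, -1.6]
width: 0.173
gripper_force: 78.5
```

```bash
python3 go.py .53,-.06,.19,-171.5 .5597,-.291,.19,-171.5
```

```text
t 10.0 [0.5051 0.1756 0.194 ] [-179.8075    0.314  -137.9473] F [ 0.7762 -0.6336 -1.5984] w 0.173 g 78.5 j6 -30
.53,-.06,.19,-171.5 -> [ 0.4644 -0.6386  0.013 ] turn 0.1864
.5597,-.291,.19,-171.5 -> [ 0.9066 -1.2767  0.0127] turn 0.1864
```

Call:
{"name": "arm_command", "arguments": {"rows": [0.05,-0.07,0,0.02,0.12,-0.17,0,0.05,0.2,-0.28,0,0.08,0.28,-0.39,0,0.11,0.36,-0.5,0,0.14,0.44,-0.61,0,0.17,0.52,-0.72,0,0.186,0.6,-0.84,0,0.186,0.67,-0.93,0,0.186,0.7,-0.98,0,0.186,0.7,-0.98,0,0.186,0.7,-0.98,0,0.186]}}

```text
t: 11.03
ee_pos: [0.543, -0.1843, 0.1886]
ee_rot: [179.9, -0.1, -171.6]
force: [0.1, 0.2, -1.8]
width: 0.178
gripper_force: 78.7
```

```bash
python3 go.py .5597,-.291,.19,-171.5 .5597,-.291,.0395,-171.5
```

```text
t 11.0 [ 0.543  -0.1843  0.1886] [ 179.8991   -0.1104 -171.5586] F [ 0.1155  0.2398 -1.7554] w 0.178 g 78.7 j6 -34
.5597,-.291,.19,-171.5 -> [-0.0029 -0.3599 -0.0053] turn -0.0003
.5597,-.291,.0395,-171.5 -> [-0.0038 -0.3608  0.4963] turn -0.0003
```

Call:
{"name": "arm_command", "arguments": {"rows": [-0.001,-0.06,0,0,-0.003,-0.15,0,0,-0.003,-0.24,0,0,-0.003,-0.32,0,0,-0.003,-0.36,0,0,-0.003,-0.36,0.05,0,-0.003,-0.36,0.11,0,-0.003,-0.36,0.18,0,-0.003,-0.36,0.24,0,-0.003,-0.36,0.29,0,-0.003,-0.36,0.33,0,-0.003,-0.36,0.36,0,-0.003,-0.36,0.38,0,-0.003,-0.36,0.4,0,-0.003,-0.36,0.42,0,-0.003,-0.36,0.44,0,-0.003,-0.36,0.46,0,-0.003,-0.36,0.475,0,-0.003,-0.36,0.48,0,-0.003,-0.36,0.48,0]}}

```text
t: 12.7
ee_pos: [0.5605, -0.2904, 0.0456]
ee_rot: [180.0, -0.0, -171.5]
force: [-0.1, -0.3, -1.8]
width: 0.179
gripper_force: 78.8
```

```bash
python3 go.py .5597,-.291,.0395,-171.5; python3 - <<'E'
from h import *
s=grab("scene");t=grab("top")
cv2.imwrite("pics/h1.png",np.hstack([cv2.resize(s[130:350,50:240],(400,463),interpolation=cv2.INTER_CUBIC),cv2.resize(t[100:255,320:470],(400,413),interpolation=cv2.INTER_CUBIC)[:463] if 0 else cv2.resize(t[90:264,320:470],(400,463),interpolation=cv2.INTER_CUBIC)]))
E
```

```text
t 12.7 [ 0.5605 -0.2904  0.0456] [ 179.9725   -0.0336 -171.4544] F [-0.0707 -0.3238 -1.8212] w 0.179 g 78.8 j6 -42
.5597,-.291,.0395,-171.5 -> [ 0.0029 -0.0016  0.0204] turn 0.0003
```

View pics/h1.png

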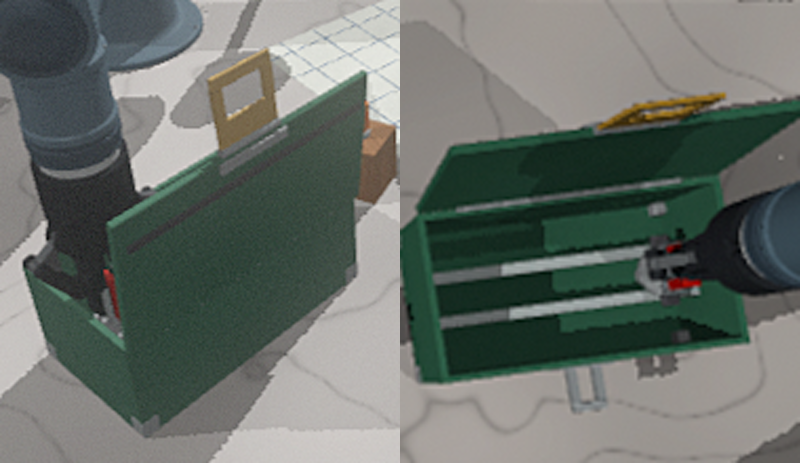

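The red arbor hangs between the rails near the far end (right panel (670,270)), with no contact force.

Call:
{"name": "arm_command", "arguments": {"rows": [0,0,0.005,0,0,0,0.01,0,0,0,0.015,0,0,0,0.018,0,0,0,0.02,0]}}

```text
t: 13.22
ee_pos: [0.5607, -0.2904, 0.0399]
ee_rot: [180.0, -0.0, -171.4]
force: [0.4, -0.4, -2.5]
width: 0.175
gripper_force: 78.8
```

Call:
{"name": "arm_command", "arguments": {"rows": [0,0,0,0,0,0,0,0,0,0,0,0,0,0,0,0,0,0,0,0,0,0,0,0], "fingers": 0.3}}

```text
t: 13.72
ee_pos: [0.561, -0.2906, 0.0403]
ee_rot: [-180.0, 0.0, -171.4]
force: [-0.1, 0.4, -0.3]
width: 0.349
gripper_force: 0.0
```

```bash
python3 go.py
```

```text
t 13.7 [ 0.561  -0.2906  0.0403] [-179.982     0.0142 -171.443 ] F [-0.1449  0.3519 -0.3472] w 0.349 g 0.0 j6 -42
```

Call:
{"name": "arm_command", "arguments": {"rows": [0,0,-0.03,0,0,0,-0.08,0,0,0,-0.16,0,0,0,-0.26,0,0,0,-0.36,0,0,0,-0.42,0,0,0,-0.42,0]}}

```text
t: 14.3
ee_pos: [0.5636, -0.2923, 0.1724]
ee_rot: [-179.6, 0.4, -171.4]
force: [0.8, -0.8, -0.1]
width: 0.35
gripper_force: 0.0
```

```bash
python3 go.py .53,-.02,.165,-185 .526,.2415,.165,160.8
```

```text
t 14.3 [ 0.5636 -0.2923  0.1724] [-179.622     0.4163 -171.4401] F [ 0.7504 -0.8181 -0.054 ] w 0.350 g 0.0 j6 -42
.53,-.02,.165,-185 -> [-0.0241  0.9144  0.0189] turn 0.0753
.526,.2415,.165,160.8 -> [-0.1407  1.7783  0.0141] turn 0.1542
```

Call:
{"name": "arm_command", "arguments": {"rows": [-0.005,0.06,0,0,-0.015,0.17,0,0,-0.025,0.3,0,0,-0.035,0.43,0,0,-0.045,0.56,0,0,-0.055,0.69,0,0,-0.065,0.8,0,0,-0.07,0.89,0,0]}}

```text
t: 14.97
ee_pos: [0.5409, -0.0207, 0.1659]
ee_rot: [180.0, -0.0, -171.4]
force: [-0.2, -0.2, 0.4]
width: 0.352
gripper_force: 0.0
```

Call:
{"name": "arm_command", "arguments": {"rows": [-0.01,0.12,0,0.03,-0.02,0.25,0,0.06,-0.03,0.38,0,0.09,-0.04,0.51,0,0.12,-0.05,0.64,0,0.154,-0.06,0.76,0,0.154,-0.07,0.84,0,0.154,-0.07,0.885,0,0.154,-0.07,0.885,0,0.154,-0.07,0.885,0,0.154], "fingers": -0.2}}

```text
t: 15.8
ee_pos: [0.5228, 0.242, 0.1657]
ee_rot: [-179.9, -0.0, 160.9]
force: [0.3, -0.3, -0.1]
width: 0.597
gripper_force: 0.0
```

```bash
python3 go.py .526,.2415,.165,160.8 .526,.2415,.0335,160.8
python3 - <<'E'
from h import *
t=grab("top");cv2.imwrite("pics/raw_top5.png",t)
for c,z in(("red",.109),):
    b=blobs(t,c,(330,140,480,240),8,s=120);print([(o[0],o[1],o[2][1:],onz("top",o[1],z)) for o in b[:2]])
b=blobs(t,"orange",(255,180,300,235),5,200,130);print([(o[0],o[1],onz("top",o[1],.112)) for o in b[:2]])
E
```

```text
t 15.8 [0.5228 0.242  0.1657] [-179.9284   -0.0068  160.885 ] F [ 0.26   -0.2744 -0.1365] w 0.597 g 0.0 j6 38
.526,.2415,.165,160.8 -> [-0.0106  0.0018  0.0024] turn 0.0005
.526,.2415,.0335,160.8 -> [-0.0106  0.0024  0.4408] turn 0.0005
[(203, array([424.1379, 189.6355]), ((16.669872283935547, 12.159199714660645), 78.69007110595703), array([ 0.5589, -0.2855,  0.109 ]))]
[(43, array([283.6512, 219.3721]), array([0.4831, 0.0453, 0.112 ]))]
```

Call:
{"name": "arm_command", "arguments": {"rows": [-0.01,0.002,0.05,0,-0.01,0.002,0.12,0,-0.01,0.002,0.19,0,-0.01,0.002,0.25,0,-0.01,0.002,0.3,0,-0.01,0.002,0.34,0,-0.01,0.002,0.37,0,-0.01,0.002,0.4,0,-0.01,0.002,0.42,0,-0.01,0.002,0.435,0,-0.01,0.002,0.44,0,-0.01,0.002,0.44,0]}}

```text
t: 16.85
ee_pos: [0.5262, 0.2418, 0.034]
ee_rot: [-180.0, 0.0, 160.8]
force: [0.4, -0.9, -0.0]
width: 0.599
gripper_force: 0.0
```

Call:
{"name": "arm_command", "arguments": {"rows": [0,0,0,0,0,0,0,0,0,0,0,0,0,0,0,0,0,0,0,0,0,0,0,0,0,0,0,0,0,0,0,0], "fingers": 1}}

```text
t: 17.52
ee_pos: [0.5269, 0.2421, 0.0347]
ee_rot: [180.0, 0.1, 160.8]
force: [-0.5, -0.8, 5.3]
width: 0.175
gripper_force: 78.9
```

Call:
{"name": "arm_command", "arguments": {"rows": [0,0,0,-0.025,0,0,0,-0.05,0,0,0,-0.075,0,0,0,-0.1,0,0,0,-0.125,0,0,0,-0.15,0,0,0,-0.175,0,0,0,-0.2,0,0,0,-0.225,0,0,0,-0.25,0,0,0,-0.275,0,0,0,-0.3,0,0,0,-0.32,0,0,0,-0.335,0,0,0,-0.34,0,0,0,-0.34]}}

```text
t: 18.85
ee_pos: [0.5267, 0.2418, 0.0347]
ee_rot: [-180.0, 0.0, -138.0]
force: [0.5, -0.0, 6.2]
width: 0.179
gripper_force: 79.2
```

Call:
{"name": "arm_command", "arguments": {"rows": [0,0,-0.005,0,0,0,-0.01,0,0,0,-0.02,0,0,0,-0.03,0,0,0,-0.04,0]}}

```text
t: 19.27
ee_pos: [0.5249, 0.242, 0.0457]
ee_rot: [179.9, -0.1, -137.9]
force: [-0.8, 0.4, -1.8]
width: 0.169
gripper_force: 78.5
```

Call:
{"name": "arm_command", "arguments": {"rows": [0,0,-0.04,0,0,0,-0.1,0,0,0,-0.18,0,0,0,-0.27,0,0,0,-0.36,0,0,0,-0.43,0,0,0,-0.48,0,0,0,-0.48,0]}}

```text
t: 19.93
ee_pos: [0.5279, 0.243, 0.1942]
ee_rot: [-179.9, 0.3, -137.9]
force: [1.3, 0.8, -2.9]
width: 0.174
gripper_force: 78.8
```

Call:
{"name": "arm_command", "arguments": {"rows": [0.06,-0.07,0,0.02,0.14,-0.17,0,0.05,0.23,-0.28,0,0.08,0.32,-0.39,0,0.11,0.41,-0.5,0,0.14,0.5,-0.61,0,0.17,0.59,-0.72,0,0.186,0.67,-0.83,0,0.186,0.73,-0.9,0,0.186,0.75,-0.93,0,0.186,0.75,-0.93,0,0.186,0.75,-0.93,0,0.186]}}

```text
t: 20.93
ee_pos: [0.545, -0.1155, 0.1889]
ee_rot: [179.9, -0.1, -171.5]
force: [0.1, 0.2, -3.4]
width: 0.175
gripper_force: 79.0
```

```bash
python3 go.py .5506,-.2297,.19,-171.5 .5506,-.2297,.0395,-171.5
```

```text
t 20.9 [ 0.545  -0.1155  0.1889] [ 179.8791   -0.0946 -171.4972] F [ 0.1474  0.1788 -3.4098] w 0.175 g 79.0 j6 -27
.5506,-.2297,.19,-171.5 -> [ 0.038  -0.3791 -0.0043] turn 0.0000
.5506,-.2297,.0395,-171.5 -> [ 0.0371 -0.3802  0.4974] turn 0.0000
```

Call:
{"name": "arm_command", "arguments": {"rows": [0.01,-0.06,0,0,0.02,-0.15,0,0,0.03,-0.25,0,0,0.037,-0.34,0,0,0.037,-0.38,0,0,0.037,-0.38,0.05,0,0.037,-0.38,0.11,0,0.037,-0.38,0.18,0,0.037,-0.38,0.24,0,0.037,-0.38,0.29,0,0.037,-0.38,0.33,0,0.037,-0.38,0.36,0,0.037,-0.38,0.385,0,0.037,-0.38,0.41,0,0.037,-0.38,0.43,0,0.037,-0.38,0.45,0,0.037,-0.38,0.47,0,0.037,-0.38,0.485,0,0.037,-0.38,0.495,0,0.037,-0.38,0.498,0]}}

```text
t: 22.6
ee_pos: [0.5515, -0.2303, 0.0401]
ee_rot: [180.0, -0.0, -171.5]
force: [-0.7, -0.2, -3.3]
width: 0.173
gripper_force: 79.2
```

```bash
python3 go.py
```

```text
t 22.6 [ 0.5515 -0.2303  0.0401] [ 179.9786   -0.033  -171.4552] F [-0.7278 -0.1586 -3.2518] w 0.173 g 79.2 j6 -37
```

Call:
{"name": "arm_command", "arguments": {"rows": [0,0,0.003,0,0,0,0.004,0,0,0,0.004,0]}}

```text
t: 22.85
ee_pos: [0.5521, -0.2305, 0.0398]
ee_rot: [-180.0, 0.0, -171.4]
force: [-0.3, 0.2, -3.1]
width: 0.172
gripper_force: 79.4
```

Call:
{"name": "arm_command", "arguments": {"rows": [0,0,0,0,0,0,0,0,0,0,0,0,0,0,0,0,0,0,0,0,0,0,0,0], "fingers": 0.3}}

```text
t: 23.35
ee_pos: [0.552, -0.2305, 0.0397]
ee_rot: [-180.0, 0.0, -171.4]
force: [-0.7, 0.0, 0.2]
width: 0.348
gripper_force: 0.0
```

Call:
{"name": "arm_command", "arguments": {"rows": [0,0,-0.03,0,0,0,-0.08,0,0,0,-0.16,0,0,0,-0.26,0,0,0,-0.36,0,0,0,-0.42,0,0,0,-0.42,0]}}

```text
t: 23.93
ee_pos: [0.5548, -0.2319, 0.1715]
ee_rot: [-179.7, 0.4, -171.4]
force: [0.7, -1.0, 0.3]
width: 0.349
gripper_force: 0.0
```

Call:
{"name": "arm_command", "arguments": {"rows": [-0.01,0.06,0,0,-0.025,0.17,0,0,-0.045,0.3,0,0,-0.065,0.43,0,0,-0.085,0.56,0,0,-0.1,0.69,0,0,-0.12,0.8,0,0,-0.13,0.89,0,0]}}

```text
t: 24.6
ee_pos: [0.55, 0.0421, 0.1652]
ee_rot: [180.0, -0.0, -171.3]
force: [0.7, -0.4, 0.3]
width: 0.349
gripper_force: 0.0
```

Call:
{"name": "arm_command", "arguments": {"rows": [-0.02,0.12,0,0.03,-0.04,0.25,0,0.06,-0.06,0.38,0,0.09,-0.08,0.51,0,0.12,-0.1,0.64,0,0.154,-0.12,0.76,0,0.154,-0.127,0.84,0,0.154,-0.127,0.885,0,0.154,-0.127,0.885,0,0.154,-0.127,0.885,0,0.154], "fingers": -0.2}}

```text
t: 25.43
ee_pos: [0.5485, 0.3073, 0.165]
ee_rot: [-179.9, -0.0, 160.9]
force: [0.1, 0.4, 0.2]
width: 0.598
gripper_force: 0.0
```

```bash
python3 go.py .549,.3077,.165,160.8 .549,.3077,.0335,160.8
python3 - <<'E'
from h import *
t=grab("top");cv2.imwrite("pics/raw_top6.png",t)
for c,z in(("red",.109),("blue",.109)):
    b=blobs(t,c,(330,140,480,240),8,s=120);print([(o[0],o[1],o[2][1:],onz("top",o[1],z)) for o in b[:2]])
E
```

```text
t 25.4 [0.5485 0.3073 0.165 ] [-179.9202   -0.0076  160.8785] F [0.1343 0.4477 0.2078] w 0.598 g 0.0 j6 43
.549,.3077,.165,160.8 -> [-0.0011  0.0017  0.0002] turn 0.0004
.549,.3077,.0335,160.8 -> [-0.0011  0.0023  0.4385] turn 0.0004
[(209, array([423.9378, 189.5646]), ((16.439897537231445, 12.823122024536133), 80.53767395019531), array([ 0.5591, -0.285 ,  0.109 ]))]
[(190, array([399.0947, 192.6474]), ((16.669872283935547, 11.374736785888672), 78.69007110595703), array([ 0.5508, -0.2264,  0.109 ]))]
```

Call:
{"name": "arm_command", "arguments": {"rows": [-0.001,0.002,0.05,0,-0.001,0.002,0.12,0,-0.001,0.002,0.19,0,-0.001,0.002,0.25,0,-0.001,0.002,0.3,0,-0.001,0.002,0.34,0,-0.001,0.002,0.37,0,-0.001,0.002,0.4,0,-0.001,0.002,0.42,0,-0.001,0.002,0.433,0,-0.001,0.002,0.438,0,-0.001,0.002,0.438,0]}}

```text
t: 26.48
ee_pos: [0.5495, 0.308, 0.0341]
ee_rot: [-180.0, 0.0, 160.8]
force: [-0.2, -0.3, 0.2]
width: 0.6
gripper_force: 0.0
```

Call:
{"name": "arm_command", "arguments": {"rows": [0,0,0,0,0,0,0,0,0,0,0,0,0,0,0,0,0,0,0,0,0,0,0,0,0,0,0,0,0,0,0,0], "fingers": 1}}

```text
t: 27.15
ee_pos: [0.5498, 0.3085, 0.0348]
ee_rot: [179.9, 0.0, 160.8]
force: [-0.6, 0.4, 5.1]
width: 0.173
gripper_force: 78.8
```

Call:
{"name": "arm_command", "arguments": {"rows": [0,0,0,-0.025,0,0,0,-0.05,0,0,0,-0.075,0,0,0,-0.1,0,0,0,-0.125,0,0,0,-0.15,0,0,0,-0.175,0,0,0,-0.2,0,0,0,-0.225,0,0,0,-0.25,0,0,0,-0.275,0,0,0,-0.3,0,0,0,-0.32,0,0,0,-0.335,0,0,0,-0.34,0,0,0,-0.34]}}

```text
t: 28.48
ee_pos: [0.5497, 0.3075, 0.0348]
ee_rot: [-179.9, -0.0, -138.0]
force: [-1.2, -1.3, 7.1]
width: 0.177
gripper_force: 79.2
```

Call:
{"name": "arm_command", "arguments": {"rows": [0,0,-0.005,0,0,0,-0.01,0,0,0,-0.02,0,0,0,-0.03,0,0,0,-0.04,0]}}

```text
t: 28.9
ee_pos: [0.5487, 0.3083, 0.046]
ee_rot: [179.9, -0.1, -137.9]
force: [0.0, -0.4, -1.8]
width: 0.172
gripper_force: 78.6
```

Call:
{"name": "arm_command", "arguments": {"rows": [0,0,-0.04,0,0,0,-0.1,0,0,0,-0.18,0,0,0,-0.27,0,0,0,-0.36,0,0,0,-0.43,0,0,0,-0.48,0,0,0,-0.48,0]}}

```text
t: 29.57
ee_pos: [0.5512, 0.3095, 0.1947]
ee_rot: [-179.9, 0.4, -137.9]
force: [-0.1, -0.3, -0.4]
width: 0.174
gripper_force: 78.7
```

Call:
{"name": "arm_command", "arguments": {"rows": [0.06,-0.065,0,0.02,0.15,-0.16,0,0.05,0.25,-0.27,0,0.08,0.35,-0.375,0,0.11,0.45,-0.48,0,0.14,0.55,-0.59,0,0.17,0.65,-0.7,0,0.186,0.73,-0.785,0,0.186,0.78,-0.84,0,0.186,0.8,-0.86,0,0.186,0.8,-0.86,0,0.186,0.8,-0.86,0,0.186]}}

```text
t: 30.57
ee_pos: [0.5433, -0.0436, 0.1893]
ee_rot: [179.9, -0.1, -171.5]
force: [0.6, 0.1, -1.3]
width: 0.174
gripper_force: 78.7
```

```bash
python3 go.py .5414,-.1683,.19,-171.5 .5414,-.1683,.039,-171.5
```

```text
t 30.6 [ 0.5433 -0.0436  0.1893] [ 179.9124   -0.0573 -171.4715] F [ 0.6012  0.0859 -1.2821] w 0.174 g 78.7 j6 -20
.5414,-.1683,.19,-171.5 -> [ 0.0679 -0.4102 -0.0027] turn 0.0002
.5414,-.1683,.039,-171.5 -> [ 0.0674 -0.411   0.5006] turn 0.0002
```

Call:
{"name": "arm_command", "arguments": {"rows": [0.015,-0.07,0,0,0.03,-0.17,0,0,0.045,-0.28,0,0,0.06,-0.37,0,0,0.067,-0.41,0,0,0.067,-0.41,0.05,0,0.067,-0.41,0.11,0,0.067,-0.41,0.18,0,0.067,-0.41,0.24,0,0.067,-0.41,0.29,0,0.067,-0.41,0.33,0,0.067,-0.41,0.36,0,0.067,-0.41,0.385,0,0.067,-0.41,0.41,0,0.067,-0.41,0.43,0,0.067,-0.41,0.45,0,0.067,-0.41,0.47,0,0.067,-0.41,0.485,0,0.067,-0.41,0.495,0,0.067,-0.41,0.501,0]}}

```text
t: 32.23
ee_pos: [0.5421, -0.1689, 0.0397]
ee_rot: [-180.0, -0.0, -171.5]
force: [-5.8, 1.5, 14.6]
width: 0.172
gripper_force: 81.2
```

Call:
{"name": "arm_command", "arguments": {"rows": [0,0,0.001,0,0,0,0.002,0,0,0,0.002,0]}}

```text
t: 32.48
ee_pos: [0.5424, -0.169, 0.0397]
ee_rot: [-180.0, 0.0, -171.5]
force: [-1.7, 0.7, 3.0]
width: 0.173
gripper_force: 79.4
```

Call:
{"name": "arm_command", "arguments": {"rows": [0,0,0,0,0,0,0,0,0,0,0,0,0,0,0,0,0,0,0,0,0,0,0,0], "fingers": 0.3}}

```text
t: 32.98
ee_pos: [0.5424, -0.1688, 0.0392]
ee_rot: [-180.0, 0.0, -171.4]
force: [0.8, 0.4, 0.1]
width: 0.35
gripper_force: 0.0
```

Call:
{"name": "arm_command", "arguments": {"rows": [0,0,-0.03,0,0,0,-0.08,0,0,0,-0.16,0,0,0,-0.26,0,0,0,-0.36,0,0,0,-0.42,0,0,0,-0.42,0]}}

```text
t: 33.57
ee_pos: [0.5454, -0.1701, 0.171]
ee_rot: [-179.7, 0.5, -171.4]
force: [0.0, 0.5, 0.3]
width: 0.35
gripper_force: 0.0
```

Call:
{"name": "arm_command", "arguments": {"rows": [-0.01,0.06,0,0,-0.035,0.17,0,0,-0.06,0.3,0,0,-0.09,0.43,0,0,-0.115,0.56,0,0,-0.14,0.69,0,0,-0.165,0.8,0,0,-0.185,0.89,0,0]}}

```text
t: 34.23
ee_pos: [0.5567, 0.1062, 0.1649]
ee_rot: [180.0, -0.0, -171.3]
force: [1.2, -0.2, -0.3]
width: 0.356
gripper_force: 0.0
```

Call:
{"name": "arm_command", "arguments": {"rows": [-0.025,0.12,0,0.03,-0.05,0.25,0,0.06,-0.08,0.38,0,0.09,-0.105,0.51,0,0.12,-0.13,0.64,0,0.154,-0.16,0.76,0,0.154,-0.18,0.84,0,0.154,-0.184,0.882,0,0.154,-0.184,0.882,0,0.154,-0.184,0.882,0,0.154], "fingers": -0.2}}

```text
t: 35.07
ee_pos: [0.5722, 0.3735, 0.1643]
ee_rot: [-179.9, -0.0, 160.9]
force: [-0.7, -0.4, 0.6]
width: 0.601
gripper_force: 0.0
```

```bash
python3 go.py .572,.374,.165,160.8 .572,.374,.0335,160.8
```

```text
t 35.1 [0.5722 0.3735 0.1643] [-179.9191   -0.0263  160.9079] F [-0.6862 -0.4135  0.5635] w 0.601 g 0.0 j6 47
.572,.374,.165,160.8 -> [ 0.001   0.0012 -0.0022] turn 0.0006
.572,.374,.0335,160.8 -> [0.0008 0.0019 0.4362] turn 0.0006
```

Call:
{"name": "arm_command", "arguments": {"rows": [0.001,0.002,0.05,0,0.001,0.002,0.12,0,0.001,0.002,0.19,0,0.001,0.002,0.25,0,0.001,0.002,0.3,0,0.001,0.002,0.34,0,0.001,0.002,0.37,0,0.001,0.002,0.4,0,0.001,0.002,0.42,0,0.001,0.002,0.431,0,0.001,0.002,0.436,0,0.001,0.002,0.436,0]}}

```text
t: 36.07
ee_pos: [0.5727, 0.374, 0.0345]
ee_rot: [180.0, 0.0, 160.8]
force: [-0.4, -0.4, -0.0]
width: 0.6
gripper_force: 0.0
```

Call:
{"name": "arm_command", "arguments": {"rows": [0,0,0,0,0,0,0,0,0,0,0,0,0,0,0,0,0,0,0,0,0,0,0,0,0,0,0,0,0,0,0,0], "fingers": 1}}

```text
t: 36.73
ee_pos: [0.573, 0.3744, 0.0351]
ee_rot: [179.9, 0.0, 160.8]
force: [-1.0, -0.2, 4.5]
width: 0.173
gripper_force: 78.8
```

Call:
{"name": "arm_command", "arguments": {"rows": [0,0,0,-0.025,0,0,0,-0.05,0,0,0,-0.075,0,0,0,-0.1,0,0,0,-0.125,0,0,0,-0.15,0,0,0,-0.175,0,0,0,-0.2,0,0,0,-0.225,0,0,0,-0.25,0,0,0,-0.275,0,0,0,-0.3,0,0,0,-0.32,0,0,0,-0.335,0,0,0,-0.34,0,0,0,-0.34]}}

```text
t: 38.07
ee_pos: [0.5729, 0.3735, 0.0351]
ee_rot: [-179.9, 0.0, -138.0]
force: [-1.2, -1.5, 6.9]
width: 0.176
gripper_force: 79.2
```

Call:
{"name": "arm_command", "arguments": {"rows": [0,0,-0.005,0,0,0,-0.01,0,0,0,-0.02,0,0,0,-0.03,0,0,0,-0.04,0]}}

```text
t: 38.48
ee_pos: [0.5718, 0.374, 0.0461]
ee_rot: [179.9, -0.1, -137.9]
force: [-0.7, -0.8, -1.9]
width: 0.174
gripper_force: 78.5
```

Call:
{"name": "arm_command", "arguments": {"rows": [0,0,-0.04,0,0,0,-0.1,0,0,0,-0.18,0,0,0,-0.27,0,0,0,-0.36,0,0,0,-0.43,0,0,0,-0.48,0,0,0,-0.48,0]}}

```text
t: 39.15
ee_pos: [0.5742, 0.3754, 0.1953]
ee_rot: [-179.9, 0.4, -137.9]
force: [0.1, 0.1, -1.8]
width: 0.172
gripper_force: 78.7
```

Call:
{"name": "arm_command", "arguments": {"rows": [0.065,-0.06,0,0.02,0.16,-0.15,0,0.05,0.26,-0.245,0,0.08,0.36,-0.34,0,0.11,0.47,-0.44,0,0.14,0.58,-0.545,0,0.17,0.68,-0.64,0,0.186,0.77,-0.725,0,0.186,0.83,-0.78,0,0.186,0.85,-0.8,0,0.186,0.85,-0.8,0,0.186,0.85,-0.8,0,0.186]}}

```text
t: 40.15
ee_pos: [0.5434, 0.0256, 0.1898]
ee_rot: [179.9, -0.0, -171.5]
force: [-0.2, 0.3, -2.2]
width: 0.171
gripper_force: 78.7
```

```bash
python3 go.py .5323,-.107,.19,-171.5 .5323,-.107,.04,-171.5
```

```text
t 40.1 [0.5434 0.0256 0.1898] [ 179.9244   -0.0443 -171.4638] F [-0.1717  0.2642 -2.1733] w 0.171 g 78.7 j6 -13
.5323,-.107,.19,-171.5 -> [ 0.1023 -0.4316 -0.0013] turn 0.0002
.5323,-.107,.04,-171.5 -> [ 0.1019 -0.4323  0.4987] turn 0.0002
```

Call:
{"name": "arm_command", "arguments": {"rows": [0.02,-0.07,0,0,0.045,-0.17,0,0,0.07,-0.28,0,0,0.095,-0.38,0,0,0.102,-0.43,0,0,0.102,-0.432,0.05,0,0.102,-0.432,0.11,0,0.102,-0.432,0.18,0,0.102,-0.432,0.24,0,0.102,-0.432,0.29,0,0.102,-0.432,0.33,0,0.102,-0.432,0.36,0,0.102,-0.432,0.385,0,0.102,-0.432,0.41,0,0.102,-0.432,0.43,0,0.102,-0.432,0.45,0,0.102,-0.432,0.47,0,0.102,-0.432,0.485,0,0.102,-0.432,0.495,0,0.102,-0.432,0.499,0]}}

```text
t: 41.82
ee_pos: [0.5327, -0.1077, 0.0402]
ee_rot: [180.0, -0.0, -171.5]
force: [0.1, 0.2, -2.7]
width: 0.171
gripper_force: 78.8
```

Call:
{"name": "arm_command", "arguments": {"rows": [0,0,0,0,0,0,0,0,0,0,0,0,0,0,0,0,0,0,0,0,0,0,0,0], "fingers": 0.3}}

```text
t: 42.32
ee_pos: [0.5332, -0.1078, 0.041]
ee_rot: [-180.0, 0.0, -171.4]
force: [-0.6, -0.4, 0.2]
width: 0.351
gripper_force: 0.0
```

Call:
{"name": "arm_command", "arguments": {"rows": [0,0,-0.03,0,0,0,-0.08,0,0,0,-0.16,0,0,0,-0.26,0,0,0,-0.36,0,0,0,-0.46,0,0,0,-0.56,0,0,0,-0.66,0,0,0,-0.75,0,0,0,-0.8,0,0,0,-0.8,0,0,0,-0.8,0]}}

```text
t: 43.32
ee_pos: [0.5336, -0.1079, 0.2818]
ee_rot: [-179.9, 0.1, -171.4]
force: [0.2, -0.7, -1.2]
width: 0.353
gripper_force: 0.0
```

```bash
python3 go.py
```

```text
t 43.3 [ 0.5336 -0.1079  0.2818] [-179.9257    0.1384 -171.4427] F [ 0.1663 -0.7358 -1.1993] w 0.353 g 0.0 j6 -27
```

Call:
{"name": "arm_command", "arguments": {"rows": [-0.05,0,0,0,-0.12,0,0,0,-0.2,0,0,0,-0.28,0,0,0,-0.36,0,0,0,-0.41,0,0,0,-0.43,0,0,0,-0.43,0,0,0,-0.43,0,0.05,0,-0.43,0,0.11,0,-0.43,0,0.17,0,-0.43,0,0.22,0,-0.43,0,0.25,0,-0.43,0,0.25,0], "fingers": 1}}

```text
t: 44.48
ee_pos: [0.6575, -0.0881, 0.202]
ee_rot: [179.9, -0.4, -171.5]
force: [-0.9, 0.0, 0.0]
width: -0.003
gripper_force: 0.0
```

```bash
python3 go.py; python3 - <<'E'
from h import *
s=grab("scene");t=grab("top")
for c,z in(("red",.109),("blue",.109),("yellow",.109),("green",.109)):
    b=blobs(t,c,(330,140,480,240),8,s=150 if c!="green" else 200,v=60);print(c,[(o[0],o[1],onz("top",o[1],z)) for o in b[:1]])
cv2.imwrite("pics/l1.png",np.hstack([cv2.resize(s[100:320,40:240],(400,440),interpolation=cv2.INTER_CUBIC),cv2.resize(t[80:256,250:410+60-60],(400,440),interpolation=cv2.INTER_CUBIC)]))
E
```

```text
t 44.5 [ 0.6575 -0.0881  0.202 ] [ 179.8635   -0.371  -171.4577] F [-0.8579  0.0022  0.0121] w -0.003 g 0.0 j6 -22
red []
blue [(63, array([395.4603, 191.0635]), array([ 0.5544, -0.2179,  0.109 ]))]
yellow [(175, array([373.4114, 196.2629]), array([ 0.5412, -0.1658,  0.109 ]))]
green [(132, array([347.7576, 200.053 ]), array([ 0.5312, -0.1054,  0.109 ]))]
```

View pics/l1.png

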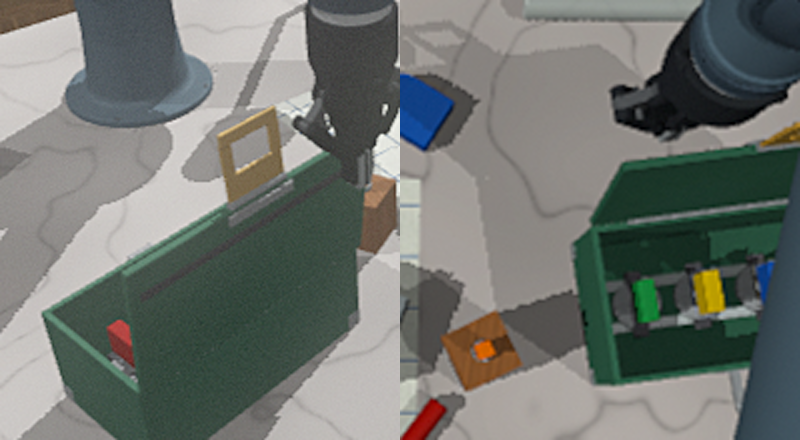

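Arbors green, yellow and blue hang upright with red behind. The fingertips are behind the lid near its left end (left panel (360,185)), and the pin stand is at right panel (485,350).

Call:
{"name": "arm_command", "arguments": {"rows": [0.03,0,0,0,0.06,0,0,0,0.09,0,0,0,0.12,0,0,0,0.15,0,0,0,0.18,0,0,0,0.21,0,0,0,0.24,0,0.01,0,0.27,0,0.02,0,0.3,0,0.03,0,0.32,0,0.04,0,0.35,0,0.058,0,0.38,0,0.078,0,0.413,0,0.1,0,0.413,0,0.1,0]}}

```text
t: 45.83
ee_pos: [0.536, -0.1069, 0.1753]
ee_rot: [180.0, -0.1, -171.5]
force: [-1.4, -0.4, 0.3]
width: 0.003
gripper_force: 0.0
```

Call:
{"name": "arm_command", "arguments": {"rows": [0.02,0,0.02,0,0.04,0,0.043,0,0.058,0,0.065,0,0.072,0,0.085,0,0.085,0,0.11,0,0.097,0,0.13,0,0.108,0,0.152,0,0.12,0,0.18,0,0.126,0,0.205,0,0.131,0,0.23,0,0.136,0,0.25,0,0.138,0,0.27,0,0.14,0,0.28,0]}}

```text
t: 46.92
ee_pos: [0.4959, -0.113, 0.0906]
ee_rot: [180.0, -0.1, -171.4]
force: [0.4, -0.4, -0.2]
width: -0.0
gripper_force: 0.0
```

```bash
python3 go.py; python3 - <<'E'
from h import *
s=grab("scene");t=grab("top")
cv2.imwrite("pics/l2.png",np.hstack([cv2.resize(s[100:320,40:240],(400,440),interpolation=cv2.INTER_CUBIC),cv2.resize(t[110:264,320:460],(400,440),interpolation=cv2.INTER_CUBIC)]))
E
```

```text
t 46.9 [ 0.4959 -0.113   0.0906] [ 179.9691   -0.0592 -171.4448] F [ 0.4106 -0.4112 -0.2045] w -0.000 g 0.0 j6 -29
```

View pics/l2.png

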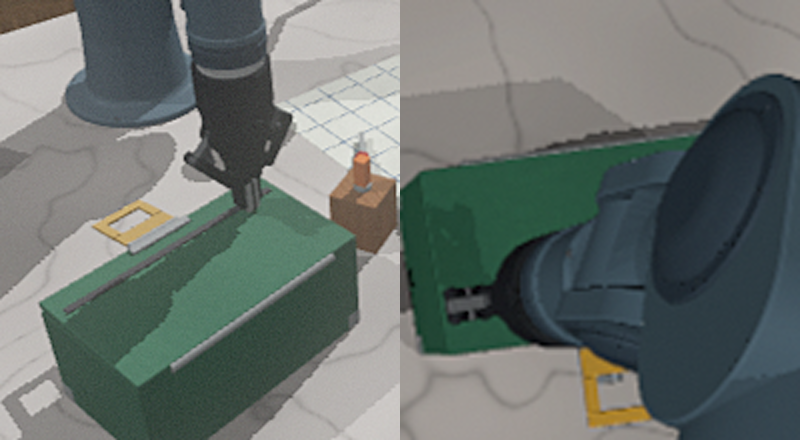

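The lid is almost shut, with the hasp sticking out in front (left panel (138,225)). I'll press the last bit.

Call:
{"name": "arm_command", "arguments": {"rows": [0,0,0.007,0,0,0,0.014,0,0,0,0.02,0,0,0,0.025,0,0,0,0.028,0,0,0,0.028,0]}}

```text
t: 47.52
ee_pos: [0.497, -0.1134, 0.0857]
ee_rot: [-179.9, 0.1, -171.4]
force: [-4.6, 2.0, 16.4]
width: 0.002
gripper_force: 8.1
```

```bash
python3 go.py
```

```text
t 47.5 [ 0.497  -0.1134  0.0857] [-179.9278    0.1063 -171.4347] F [-4.5924  1.9837 16.3983] w 0.002 g 8.1 j6 -29
```

Call:
{"name": "arm_command", "arguments": {"rows": [0,0,-0.03,0,0,0,-0.07,0,0,0,-0.1,0,0.06,-0.08,-0.1,0,0.13,-0.16,-0.1,0,0.2,-0.24,-0.1,0,0.25,-0.3,-0.1,0,0.254,-0.3,-0.1,0,0.254,-0.3,-0.1,0]}}

```text
t: 48.27
ee_pos: [0.4341, -0.2144, 0.1136]
ee_rot: [-180.0, 0.0, -171.6]
force: [-0.5, 0.7, -1.2]
width: -0.004
gripper_force: 0.0
```

```bash
cat > uv.py <<'E'
from h import *
def uv(p,ck=(.546,-.199),yaw=8.5):
    a=np.radians(yaw);d=np.array(p[:2])-ck;return np.array([d[0]*np.cos(a)+d[1]*np.sin(a),-d[0]*np.sin(a)+d[1]*np.cos(a)])*1000
E
python3 go.py; python3 - <<'E'
from uv import *
p=manip.state()["ee_pos"];print("uv,ztrue",uv(p),p[2]*1000+38)
t=grab("top");s=grab("scene");cv2.imwrite("pics/raw_s7.png",s)
h=cv2.cvtColor(s,cv2.COLOR_BGR2HSV)
m=cv2.inRange(h[170:260,60:160],(15,100,110),(28,255,255));ys,xs=np.nonzero(m)
pts=np.c_[xs+60,ys+170].astype(np.float32);r=cv2.boxPoints(cv2.minAreaRect(pts));print(len(xs))
for q in r: print(q,uv(onz("scene",q,.124)))
E
```

```text
t 48.3 [ 0.4341 -0.2144  0.1136] [-179.9934    0.0314 -171.5895] F [-0.5178  0.7132 -1.2499] w -0.004 g 0.0 j6 -42
uv,ztrue [-112.9003    1.3054] 151.59878817533001
275
[ 87.3868 214.8963] [-131.5965  -31.716 ]
[118.2076 197.7736] [-131.2351   45.2455]
[125.7547 211.3585] [-81.7535  26.9878]
[ 94.934  228.4812] [-84.2354 -46.6278]
```

Call:
{"name": "arm_command", "arguments": {"rows": [-0.002,0,0.03,0,-0.002,0,0.06,0,-0.003,0,0.085,0,-0.005,0,0.1,0,-0.007,0,0.112,0,-0.01,0,0.13,0,-0.015,0,0.138,0,-0.02,0,0.145,0,-0.028,0,0.158,0,-0.04,0,0.165,0,-0.05,0,0.17,0,-0.056,0,0.175,0,-0.06,0,0.175,0,-0.063,0,0.175,0,-0.063,0,0.175,0]}}

```text
t: 49.62
ee_pos: [0.4528, -0.2106, 0.0605]
ee_rot: [180.0, -0.1, -171.4]
force: [-2.6, 0.1, -1.8]
width: 0.004
gripper_force: 1.6
```

```bash
python3 go.py; python3 -c "
from uv import *
p=manip.state()['ee_pos'];print('uv,ztrue',uv(p),p[2]*1000+38)"
```

```text
t 49.6 [ 0.4528 -0.2106  0.0605] [ 179.9863   -0.0549 -171.4424] F [-2.6208  0.1172 -1.8494] w 0.004 g 1.6 j6 -41
uv,ztrue [-93.8695   2.3026] 98.4510048778034
```

Call:
{"name": "arm_command", "arguments": {"rows": [-0.004,0,0,0,-0.008,0,0,0,-0.012,0,0,0,-0.015,0,0,0,-0.015,0,0,0]}}

```text
t: 50.03
ee_pos: [0.4539, -0.2104, 0.0604]
ee_rot: [-180.0, -0.4, -171.5]
force: [-12.0, -2.7, 2.9]
width: -0.001
gripper_force: 6.2
```

```bash
python3 go.py; python3 -c "
from uv import *
p=manip.state()['ee_pos'];print('uv,ztrue',uv(p),p[2]*1000+38)"
```

```text
t 50.0 [ 0.4539 -0.2104  0.0604] [-179.9605   -0.4109 -171.5043] F [-12.0392  -2.6512   2.8984] w -0.001 g 6.2 j6 -40
uv,ztrue [-92.7328   2.3098] 98.43397232784383
```

Call:
{"name": "arm_command", "arguments": {"rows": [0.03,0,0,0,0.07,0,0,0,0.07,0,-0.08,0,0.07,0,-0.18,0,0.07,0,-0.3,0,0.07,0,-0.4,0,0.05,0.1,-0.45,0,0,0.25,-0.45,0,-0.05,0.4,-0.45,0,-0.1,0.53,-0.45,0,-0.14,0.67,-0.45,0,-0.18,0.8,-0.45,0,-0.22,0.93,-0.45,0,-0.25,1,-0.45,0]}}

```text
t: 51.2
ee_pos: [0.4888, 0.1014, 0.1973]
ee_rot: [179.9, 0.3, -171.4]
force: [1.1, -0.5, 0.3]
width: 0.003
gripper_force: 0.0
```

Call:
{"name": "arm_command", "arguments": {"rows": [-0.03,0.13,0,0,-0.06,0.26,0,0,-0.08,0.39,0,0,-0.1,0.5,0,0,-0.1,0.5,0,0,-0.1,0.5,0,0], "fingers": 0}}

```text
t: 51.7
ee_pos: [0.4956, 0.253, 0.1966]
ee_rot: [179.9, 0.2, -171.2]
force: [1.5, 0.2, -0.6]
width: 0.503
gripper_force: 0.0
```

```bash
python3 go.py; python3 - <<'E'
from uv import *
t=grab("top");s=grab("scene");cv2.imwrite("pics/raw_top8.png",t);cv2.imwrite("pics/raw_s8.png",s)
h=cv2.cvtColor(t,cv2.COLOR_BGR2HSV);m=cv2.inRange(h,(5,200,130),(16,255,255));m[:180]=0;m[235:]=0;m[:,:255]=0;m[:,310:]=0
ys,xs=np.nonzero(m);a=np.array([xs.mean(),ys.mean()]);print("top pin",a,len(xs),cv2.minAreaRect(np.c_[xs,ys].astype(np.float32)))
print(onz("top",a,.112))
b=blobs(s,"orange",(180,150,300,240),8,110,90);print([(o[0],o[1],o[2]) for o in b[:4]])
A=cv2.resize(t[150:250,270:420],(600,400),interpolation=cv2.INTER_CUBIC);B=cv2.resize(s[155:215,190:280],(300,200),interpolation=cv2.INTER_CUBIC);C=cv2.resize(s[190:260,70:175],(300,200),interpolation=cv2.INTER_CUBIC)
cv2.imwrite("pics/p1.png",np.vstack([A,np.hstack([B,C])]))
E
```

```text
t 51.7 [0.4956 0.253  0.1966] [ 179.9134    0.1995 -171.245 ] F [ 1.5123  0.1656 -0.5858] w 0.503 g 0.0 j6 12
top pin [283.6279 219.    ] 43 ((283.5, 213.5), (17.0, 7.0), 90.0)
[0.484  0.0453 0.112 ]
[(110, array([220.3455, 184.5545]), ((221.0, 184.5), (15.0, 8.0), 90.0))]
```

View pics/p1.png

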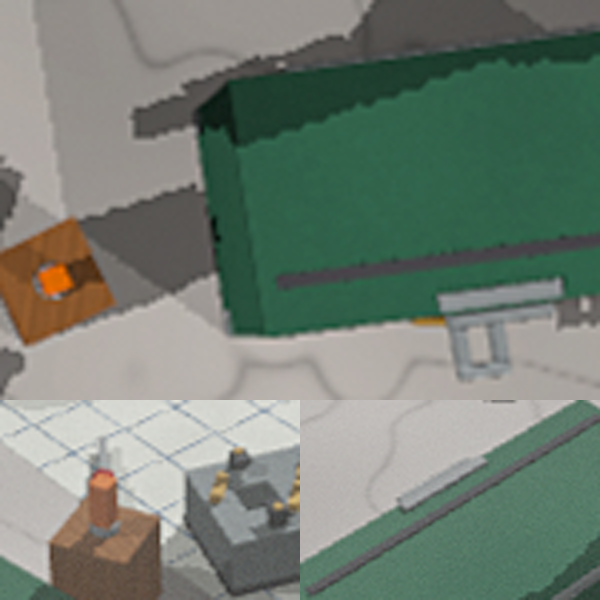

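Lid is shut and the hasp is folded (only a sliver at (428,320)). Staple opening is around crop (480,347). Pin is upright in the shifted stand at crop (57,281). I'll compute both accurately.

```bash
python3 go.py; python3 - <<'E'
from uv import *
t=cv2.imread("pics/raw_top8.png");g=cv2.cvtColor(t,cv2.COLOR_BGR2GRAY)
print(tri((283.6,219),(220.3,184.6)),onz("top",(283.6,219),.112))
print("cols 380-398; rows 227-247");print(g[227:247,380:398])
k=lambda u,v,z:uv(onz("top",((u+.5)/4+269.5,(v+.5)/4+149.5),z))
for n,q in dict(farinL=(474,367),farinR=(498,363),outL=(463,380),outR=(510,374),inL=(466,326),inR=(490,323)).items(): print(n,k(*q,.084))
for n,q in dict(cfl=(266,334),hbarL=(440,296),hbarR=(562,281)).items(): print(n,k(*q,.124))
E
```

```text
t 51.8 [0.4953 0.2505 0.1964] [ 179.972     0.1122 -171.4527] F [-0.3638  0.3357 -0.1108] w 0.498 g 0.0 j6 12
(array([0.4844, 0.0444, 0.098 ]), [np.float64(7.82641539274302e-05), np.float64(7.826415392735518e-05)]) [0.484  0.0454 0.112 ]
cols 380-398; rows 227-247
[[125 136 131 129 125 116  97  91  91  91  82  77  81  85  89  94 108 114]
 [ 78  91  93  83  79  84  88  93  95 108 118 127 134 139 145 147 148 146]
 [ 75 101 112 119 129 138 143 146 148 145 142 142 141 143 143 141 147 142]
 [121 114 121 139 143 144 143 140 140 140 143 132 123 124 129 126 146 145]
 [150 129 119 130 134 123 120 135 141 139 148 128 106 121 140 141 162 171]
 [177 166 124 120 126 114 123 161 175 173 175 154 127 136 142 140 160 168]
 [173 177 137 129 145 144 153 168 171 169 171 156 123 131 142 140 151 164]
 [171 176 147 127 138 141 146 164 170 168 170 168 126 127 142 140 148 163]
 [171 173 153 127 134 143 137 161 171 169 170 175 133 119 139 142 148 163]
 [171 174 152 125 135 143 139 159 169 169 169 174 136 118 136 143 141 162]
 [171 173 156 122 132 142 140 154 168 170 169 172 146 122 135 142 139 160]
 [172 173 
[... 201 characters left out ...]
 129 118 136]
 [157 158 163 150 131 144 152 138 121 111 103 120 148 156 156 150 144 143]
 [171 170 172 162 133 149 161 159 152 149 149 147 145 143 144 143 148 154]
 [173 172 174 169 123 130 146 146 144 151 153 148 142 134 137 150 165 164]
 [173 172 173 176 142 131 144 143 152 169 170 163 153 141 139 162 171 168]
 [173 172 173 173 164 150 155 149 163 172 171 171 171 172 171 171 169 167]
 [173 172 173 173 173 173 174 173 172 171 170 170 169 168 168 168 168 168]]
farinL [-110.2243    8.2019]
farinR [-109.7504   -6.4123]
outL [-116.9713   16.0138]
outR [-117.1179  -12.3949]
inL [-85.5281   8.8204]
inR [-85.6375  -5.7368]
cfl [-73.1703 136.9938]
hbarL [-64.7638  34.8386]
hbarR [-65.4258 -35.8547]
```

```bash
python3 go.py .479,.0443,.1964,-171.5 .479,.0443,.045,-171.5
```

```text
t 51.8 [0.4953 0.2505 0.1964] [ 179.972     0.1122 -171.4527] F [-0.3638  0.3357 -0.1108] w 0.498 g 0.0 j6 12
.479,.0443,.1964,-171.5 -> [ 0.1558 -0.6717 -0.0007] turn 0.0003
.479,.0443,.045,-171.5 -> [ 0.1568 -0.6719  0.504 ] turn 0.0003
```

Call:
{"name": "arm_command", "arguments": {"rows": [0.02,-0.07,0,0,0.045,-0.19,0,0,0.07,-0.31,0,0,0.1,-0.43,0,0,0.125,-0.54,0,0,0.145,-0.63,0,0,0.156,-0.672,0,0,0.156,-0.672,0,0,0.156,-0.672,0.06,0,0.156,-0.672,0.14,0,0.156,-0.672,0.2,0,0.156,-0.672,0.2,0,0.156,-0.672,0.2,0]}}

```text
t: 52.88
ee_pos: [0.4772, 0.0441, 0.1355]
ee_rot: [180.0, -0.1, -171.5]
force: [0.6, -0.7, 0.3]
width: 0.495
gripper_force: 0.0
```

```bash
python3 go.py .479,.0443,.045,-171.5;  python3 - <<'E'
from uv import *
s=grab("scene");b=blobs(s,"orange",(180,150,300,240),8,110,90);print([(o[0],o[1]) for o in b[:3]])
E
```

```text
t 52.9 [0.4772 0.0441 0.1355] [ 179.9636   -0.0962 -171.4889] F [ 0.5518 -0.658   0.2919] w 0.495 g 0.0 j6 -11
.479,.0443,.045,-171.5 -> [-0.0065 -0.0006  0.3016] turn 0.0001
[(117, array([220.4274, 184.6923]))]
```

Call:
{"name": "arm_command", "arguments": {"rows": [-0.006,0,0.04,0,-0.006,0,0.09,0,-0.006,0,0.14,0,-0.006,0,0.19,0,-0.006,0,0.23,0,-0.006,0,0.26,0,-0.006,0,0.28,0,-0.006,0,0.295,0,-0.006,0,0.3,0,-0.006,0,0.3,0]}}

```text
t: 53.77
ee_pos: [0.4803, 0.0445, 0.0461]
ee_rot: [-180.0, 0.0, -171.4]
force: [0.5, -0.1, 0.4]
width: 0.502
gripper_force: 0.0
```

Call:
{"name": "arm_command", "arguments": {"rows": [0,0,0,0,0,0,0,0,0,0,0,0,0,0,0,0,0,0,0,0,0,0,0,0,0,0,0,0], "fingers": 1, "grip_force": 40}}

```text
t: 54.35
ee_pos: [0.4807, 0.0445, 0.0465]
ee_rot: [-180.0, 0.1, -171.4]
force: [-0.5, -0.1, 6.0]
width: 0.197
gripper_force: 39.2
```

```bash
python3 go.py
```

```text
t 54.4 [0.4807 0.0445 0.0465] [-179.9787    0.0805 -171.4409] F [-0.4741 -0.0848  6.0215] w 0.197 g 39.2 j6 -11
```

Call:
{"name": "arm_command", "arguments": {"rows": [0,0,-0.02,0,0,0,-0.05,0,0,0,-0.1,0,0,0,-0.17,0,0,0,-0.25,0,0,0,-0.32,0,0,0,-0.37,0,0,0,-0.37,0,0,0,-0.37,0]}}

```text
t: 55.1
ee_pos: [0.4808, 0.0445, 0.1576]
ee_rot: [-180.0, 0.1, -171.4]
force: [-1.2, 0.5, -0.5]
width: 0.191
gripper_force: 39.0
```

```bash
python3 go.py .4466,-.2125,.157,-171.5; python3 - <<'E'
from uv import *
s=grab("scene");t=grab("top");b=blobs(s,"orange",(180,120,300,240),8,110,90);print([(o[0],o[1]) for o in b[:3]])
p=manip.state()["ee_pos"]
if b: print([uv(onz("scene",b[0][1],p[2]+.0475)),uv(p),proj("scene",p+[0.0049,.0007,.0475])])
b=blobs(t,"orange",(240,180,330,260),8,180,110);print([(o[0],o[1]) for o in b[:3]])
E
```

```text
t 55.1 [0.4808 0.0445 0.1576] [-179.9718    0.1192 -171.443 ] F [-1.2086  0.5217 -0.4955] w 0.191 g 39.0 j6 -11
.4466,-.2125,.157,-171.5 -> [ 0.24   -0.8302  0.0018] turn 0.0003
[(37, array([220.3514, 144.2973]))]
[array([-26.6753, 256.5846]), array([-30.1106, 250.7406]), array([219.0028, 145.5815])]
[]
```

Call:
{"name": "arm_command", "arguments": {"rows": [0.05,0,0,0,0.12,-0.02,0,0,0.18,-0.08,0,0,0.22,-0.17,0,0,0.235,-0.28,0,0,0.235,-0.39,0,0,0.235,-0.5,0,0,0.235,-0.61,0,0,0.235,-0.71,0,0,0.235,-0.79,0,0,0.235,-0.83,0,0,0.235,-0.83,0,0,0.235,-0.83,0,0,0.235,-0.83,0,0]}}

```text
t: 56.37
ee_pos: [0.4465, -0.2107, 0.1561]
ee_rot: [179.9, -0.1, -171.4]
force: [-0.1, -0.2, -0.2]
width: 0.19
gripper_force: 39.1
```

```bash
python3 go.py .4482,-.2123,.157,-171.5 .4482,-.2123,.0605,-171.5; python3 - <<'E'
from uv import *
p=manip.state()["ee_pos"];print(uv(p))
t=grab("top");cv2.imwrite("pics/raw_top9.png",t);s=grab("scene")
cv2.imwrite("pics/p2.png",np.hstack([cv2.resize(t[180:270,340:440],(400,360),interpolation=cv2.INTER_CUBIC),cv2.resize(s[130:230,60:160],(400,360),interpolation=cv2.INTER_CUBIC)]))
E
```

```text
t 56.4 [ 0.4465 -0.2107  0.1561] [ 179.8937   -0.0803 -171.3937] F [-0.0589 -0.195  -0.22  ] w 0.190 g 39.1 j6 -41
.4482,-.2123,.157,-171.5 -> [-0.0048 -0.0062 -0.0031] turn 0.0006
.4482,-.2123,.0605,-171.5 -> [-0.0053 -0.0068  0.3186] turn 0.0006
[-100.141     3.1571]
```

View pics/p2.png

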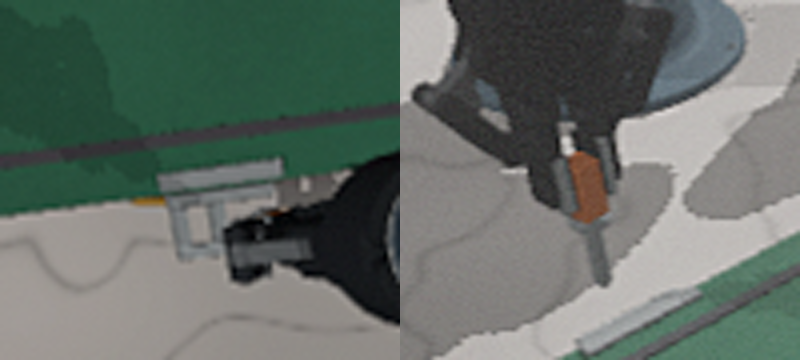

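The pin is held below the fingers: grip at right panel (588,190), shaft tip at (605,285). I'll check its tilt by projection.

```bash
python3 - <<'E'
from uv import *
p=manip.state()["ee_pos"];q=p+np.array([.0033,.0005,0])
dz=.094-.0465
for n,z in(("griptop",dz+.018),("point",dz),("shoulder",dz-.024),("tip",dz-.068)): print(n,proj("scene",q+[0,0,z]))
print("seen tip px (111.2,209.2):",uv(onz("scene",(111.2,209.2),p[2]+dz-.066)),"exp",uv(q))
print("seen top (105.8,173.9):",uv(onz("scene",(105.8,173.9),p[2]+dz+.018)))
E
```

```text
griptop [103.6568 174.7952]
point [105.2453 182.3325]
shoulder [107.3093 192.1262]
tip [110.9414 209.3603]
seen tip px (111.2,209.2): [-94.1728   2.4787] exp [-96.4353   3.114 ]
seen top (105.8,173.9): [-95.8533   7.6757]
```

Call:
{"name": "arm_command", "arguments": {"rows": [-0.002,-0.006,0,0,-0.002,-0.006,0.03,0,-0.002,-0.006,0.07,0,-0.002,-0.006,0.11,0,-0.002,-0.006,0.14,0,-0.002,-0.006,0.155,0,-0.002,-0.006,0.165,0,-0.002,-0.006,0.175,0,-0.002,-0.006,0.185,0,-0.002,-0.006,0.195,0,-0.002,-0.006,0.205,0,-0.002,-0.006,0.205,0]}}

```text
t: 57.47
ee_pos: [0.4479, -0.2138, 0.0949]
ee_rot: [180.0, -0.0, -171.4]
force: [-0.5, -0.0, -1.0]
width: 0.194
gripper_force: 39.1
```

```bash
python3 go.py .4482,-.2123,.0605,-171.5
```

```text
t 57.5 [ 0.4479 -0.2138  0.0949] [ 179.9877   -0.0264 -171.4431] F [-0.4861 -0.0346 -0.964 ] w 0.194 g 39.1 j6 -41
.4482,-.2123,.0605,-171.5 -> [-0.0017  0.0046  0.1145] turn 0.0003
```

Call:
{"name": "arm_command", "arguments": {"rows": [-0.001,0.004,0.01,0,-0.001,0.004,0.025,0,-0.001,0.004,0.04,0,-0.001,0.004,0.055,0,-0.001,0.004,0.07,0,-0.001,0.004,0.085,0,-0.001,0.004,0.095,0,-0.001,0.004,0.103,0,-0.001,0.004,0.109,0,-0.001,0.004,0.113,0,-0.001,0.004,0.115,0,-0.001,0.004,0.115,0]}}

```text
t: 58.47
ee_pos: [0.4483, -0.2127, 0.0608]
ee_rot: [-180.0, 0.0, -171.4]
force: [-0.6, 0.2, -0.7]
width: 0.186
gripper_force: 39.1
```

```bash
python3 go.py
```

```text
t 58.5 [ 0.4483 -0.2127  0.0608] [-179.9928    0.0033 -171.4401] F [-0.583   0.1942 -0.6945] w 0.186 g 39.1 j6 -41
```

Call:
{"name": "arm_command", "arguments": {"rows": [0,0,0.002,0,0,0,0.004,0,0,0,0.006,0,0,0,0.008,0,0,0,0.01,0,0,0,0.01,0]}}

```text
t: 58.97
ee_pos: [0.4497, -0.2132, 0.0603]
ee_rot: [-179.9, 0.2, -171.4]
force: [-2.5, 2.2, 14.9]
width: 0.18
gripper_force: 38.7
```

Call:
{"name": "arm_command", "arguments": {"rows": [0,0,-0.008,0,0,0,-0.008,0,0,0,-0.008,0,0,0,-0.008,0,0,0,-0.008,0,0,0,-0.008,0], "fingers": 0.2}}

```text
t: 59.47
ee_pos: [0.448, -0.2125, 0.0599]
ee_rot: [180.0, -0.0, -171.4]
force: [0.9, 0.0, 0.0]
width: 0.401
gripper_force: 0.0
```

Call:
{"name": "arm_command", "arguments": {"rows": [0,0,-0.03,0,0,0,-0.08,0,0,0,-0.16,0,0,0,-0.26,0,0,0,-0.36,0,0,0.1,-0.45,0,0,0.22,-0.5,0,0,0.34,-0.5,0,0,0.46,-0.5,0,0,0.58,-0.5,0,0,0.7,-0.5,0,0,0.8,-0.5,0,0,0.9,-0.5,0,0,0.95,-0.5,0,0,0.95,-0.5,0]}}

```text
t: 60.72
ee_pos: [0.4051, 0.0717, 0.2108]
ee_rot: [180.0, 0.0, -171.2]
force: [-0.0, -0.1, -0.6]
width: 0.403
gripper_force: 0.0
```

```bash
python3 go.py; python3 - <<'E'
from uv import *
t=grab("top");s=grab("scene")
h=cv2.cvtColor(t,cv2.COLOR_BGR2HSV)
b=blobs(t,"orange",(360,200,420,260),6,180,110);print([(o[0],o[1],uv(onz("top",o[1],.126)),uv(onz("top",o[1],.108))) for o in b[:2]])
print("expected px top/point",proj("top",[.4515,-.2118,.126]),proj("top",[.4515,-.2118,.108]))
b=blobs(s,"orange",(60,170,180,260),3,90,80);print([(o[0],o[1],o[2][1]) for o in b[:3]]); print(proj("scene",[.4515,-.2118,.126]))
cv2.imwrite("pics/f1.png",cv2.resize(t[190:260,350:430],(640,560),interpolation=cv2.INTER_CUBIC))
E
```

```text
t 60.7 [0.4051 0.0717 0.2108] [ 179.9531    0.0261 -171.1821] F [-0.017  -0.1268 -0.5805] w 0.403 g 0.0 j6 -8
[(70, array([394.7714, 234.7571]), array([-94.1799,   5.5677]), array([-95.2918,  -1.2037]))]
expected px top/point [396.7063 235.0258] [393.7106 234.9253]
[(60, array([110.8, 215.4]), (6.516946315765381, 9.603919982910156))]
[111.3379 213.8032]
```

```bash
python3 - <<'E'
from uv import *
x,e=tri((394.77,234.76),(110.8,215.4));print(x,uv(x),e)
print(manip.sign_off())
E
```

```text
[ 0.4509 -0.2113  0.1206] [-95.9154   1.8823] [np.float64(0.002072120957550709), np.float64(0.0020721209575507993)]
the job is handed in; nothing more can be done
None
```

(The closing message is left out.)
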